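Weigh a boxed part on the sprung hand scale

ROBOT

A 7-joint arm with a two-finger parallel gripper is mounted at the origin on the work surface. World frame = base frame: x ahead of the robot, y to its left, z up, the work surface at z = 0. Lengths are in m, angles in rad, forces in N, time in s.
With the tool pointing down it reaches from about 0.425 to 0.8 m from the base axis. Payload 8.3 kg.
Tool frame: the origin (TCP) lies at the very end of the fingers, on their centre line; the grasp point (between the pads) lies 19 mm behind it; z points along the fingers, y is the direction in which the jaws open and shut (so a half turn about z gives the same grasp; the last joint's range is limited). The gripper opens to 85 mm and grips with 20 to 120 N. Pads are 22 mm wide; open, the fingers measure 114 mm over their backs; the gripper's body (76 mm by 85 mm) begins 54 mm behind the grasp point. The pads swing forward as they close: fully open they stand 13 mm farther back than shut.
Start: joints at [-1.261, 0.383, 0.016, 1.37, -0.006, 1.388, -0.046], TCP at [0.228, 0.582, 0.231] pointing down, gripper open.
Joint ranges: [-2.95, 2.95], [-0.25, 2.06], [-1.52, 1.56], [0.18, 2.33], [-1.44, 4.58], [0.02, 2.06], [-3.01, 3.01]. Speed limits (rad/s): [2.39, 2.39, 3.01, 3.01, 3.14, 3.14, 3.14].

INTERFACE

Orientations are given as a unit quaternion [x, y, z, w].
In Python, from station import status, cams, job gives the robot as it stands. The module is installed in compiled form; this text tells all that it offers.
- The arm moves only by the tool arm_command, never from a script. Its argument "moves" is a list of rows, each an object of numbers: "x", "y", "z": the shift along the tool's x, y, z as a fraction of full scale; "ax", "ay", "az": the turn, a rotation vector about the tool's x, y, z as a fraction of full scale; "grip": the gripper's target within -1 to 1 (fully open at 1, half-way at 0, shut at -1). In form: [{"x": .., "y": .., "z": .., "ax": .., "ay": .., "az": .., "grip": ..}, ...]. A call has 1 to 10 rows; each row shifts and turns the commanded pose from where the row before left it, along the tool's axes as they then stand; what a row does not reach is not made up. Full scale, the value 1, is 50 mm for a shift and 0.08 rad for a turn. A row lasts 1/10 s, in which the tool goes at most 50 mm and 8.59 degrees, less where a joint would pass 70% of its speed; a pose out of reach is approached as far as the arm can. A call with a number of a shift or a turn outside -1 to 1 is refused whole. A call with a gripper value outside its range is refused whole. The fingers move at their own pace and stop on an object; "newtons" is the grip in N (left out, the last holds). Time passes only in rows, so rows that do not move let the fingers close. It gives the time, the measured TCP pose, the force and the opening at its end, in the units of the state.
- status.sense(): the state, without advancing time (a new reading comes with each control period).
- cams.grab_frame(name): name is "scene" or "top"; returns the picture (400x640x3 uint8, blue, green, red); there is no depth.
- cams.camera_info(name): a dict with "vfov" (degrees; the focal length in pixels is half the picture's height over the tangent of half this angle, whatever the lens; pixels are square), "cx", "cy" (the principal point, pixels), "rvec" (rotation vector, rad) and "tvec" (3), from world to camera coordinates, as OpenCV has them. Camera axes: x right, y down, z forward; pixel columns grow to the right and rows downward; lengths in m; the calibration is good to about 2 mm. A picture is of the moment at which its call begins. camera_info takes no time and is no camera call.
- job.job_done(): hands the job in, once; it reports no verdict.
The state is a dict: "t": time; "joints": joint angles; "qvel": joint speeds; "tau": joint torques, N m; "tool_pos": TCP position; "ee_rot": TCP orientation; "contact_force": force on the tool from outside, world axes, zero at the start; "torque": the same for the moment, N m; "grip_width": finger opening in m.
Only numpy, scipy, OpenCV 4.12 (cv2) and the standard library are available. Lean on these libraries where they do the work, as an engineer would, in place of code of your own. Each camera call takes 0.05 s, during which the arm holds its last target. There are 200 camera calls.

TASK

Take the orange hand scale out of its cradle, catch the blue box's yellow handle in its hook and lift smoothly until the box hangs level and only about 1.5 cm clear of the bench, never as much as 3 cm; hold it there still for two seconds so the weight can be read. Then set the box gently back down upright where it stood, without letting it drop or pressing down on it, unhook it and hang the scale back in its cradle. Leave everything else alone.

Things in the scene. Friction and masses are not known exactly. Their poses are not given: they have to be found in the camera images.
- table: the bench top, grey laminate, its surface at height 0.
- cradle: fixed stand of the scale: dark base plate 150 x 170 x 12 mm, two grey posts (50 in x, 14 in y) at y = +-47 mm, 80 mm clear between them, each with a saddle open at the top: floor 177 mm above the bench, slot 23 mm wide in x and 10 deep, flared above (up to 199 mm high, catching +-9 mm in x). Origin: centre of the underside; y along the line through the posts.
- cradle_seat (a point): where the centre of the scale's grip bar lies when the scale hangs in the cradle: midway between the posts, 189 mm above the bench; axes as the cradle's.
- scale: sprung hand scale, 0.26 kg, hanging upright in the cradle by its black grip bar. Origin: centre of the bar; z up, y along the bar. Bar 130 (y) x 18 (x) x 24 mm high, its middle free to be gripped from above across the 18 mm. Below the origin: neck 14 (x) x 22 mm down to 30 mm, orange body 30 (x) x 42 mm from 30 to 90 mm, then the sprung steel hook (6 mm wire) on the z axis.
- hook_trough (a point): floor of the hook's trough, at x = 0 and 157 mm below the scale's origin when unloaded. Hook in the scale's x-z plane: back at x = -18, lowest point 163 below the origin, tip at x = +19 (outer edge +22), tip top 137 below; mouth open to +x: a bar enters over the tip, towards -x. A seated box handle's centre line is 150 mm (+ extension) below the origin. No swivel.
- hook (a joint): extension of the scale's spring in m: 0 unloaded, end stop 0.085. Starts to move at about 0.1 N, then 1 mm for each 0.12 N (a hanging box of 0.17 to 0.84 kg pulls it out about 13 to 68 mm). The hook slides straight down out of the orange body with a bright round rod that has a dark ring every 10 mm, every fifth one red.
- parcel: blue box of car parts, white labels, 110 (x) x 150 (y) x 60 (z) mm, on the bench; 0.17 to 0.84 kg, unknown. Origin: centre of its underside; z up. Stiff yellow handle that does not fold: round bar 10 mm thick along y, centre line 110 mm above the underside (45 mm free under it), straight 42 mm either side of the middle, legs at y = +-52 mm.
- parcel_handle (a point): middle of the yellow handle's bar, on its centre line, 110 mm above the box's underside; axes as the box's.
- tape_roll: bystander, leave alone: yellow ring of tape core, 90 mm across, 48 mm high; origin at the centre of its underside.
- oil_filter: bystander, leave alone: red can-shaped oil filter, 74 mm across, 88 mm high; origin at the centre of its underside.
- brake_disc: bystander, leave alone: small steel brake disc, 150 mm across, 30 mm high; origin at the centre of its underside.
- yellow_box: bystander, leave alone: yellow parts box, 80 x 110 x 70 mm; origin at the centre of its underside.
- carton: bystander, leave alone: brown carton, 90 x 120 x 80 mm; origin at the centre of its underside.
- bottle: bystander, leave alone: closed clear bottle with green cap, 66 mm across, 200 mm high; origin at the centre of its underside.
- marker: bystander, leave alone: black marker pen, 134 mm long, 14 mm thick, lying along its x; origin under its middle.

How it is judged:
By the outcome, as a careful person would: the job done as asked, in the order asked, and still so for the second after the job is handed in, with the robot touching nothing.
It also fails if it takes over 72 s, if anything falls off the work surface, if the arm or the gripper's body presses on something with over 40 N, if the wrist force passes 120 N, or if a joint passes its speed limit or range.

## Working session

There is one attempt and no reset: what is moved stays moved. The work goes in short steps, Python scripts to look and compute and a tool call to move; the robot and the scene stay as the last step left them, time stands still between calls to the robot, and variables do not carry over. Pictures are saved under pics/ and viewed, about 8 in all and at most 12, crops included, and the job is handed in when it is done.

Besides the shell and the picture viewer there is one more tool, called after "Call:" by a JSON object that holds its "op" and its "data", one argument or row to a line. arm_command: Moves the arm, as the interface text tells. Shift numbers are shares of 50 mm and turn numbers shares of 0.08 rad, none past 1 either way. Its arguments: {"type":"object","properties":{"moves":{"type":"array","items":{"type":"object","properties":{"x":{"type":"number","minimum":-1,"maximum":1},"y":{"type":"number","minimum":-1,"maximum":1},"z":{"type":"number","minimum":-1,"maximum":1},"ax":{"type":"number","minimum":-1,"maximum":1},"ay":{"type":"number","minimum":-1,"maximum":1},"az":{"type":"number","minimum":-1,"maximum":1},"grip":{"type":"number"}}}},"newtons":{"type":"number"}},"required":["moves"]}

```bash
mkdir -p pics
cat > h.py <<'E'
import numpy as np,cv2
from station import status,cams,job
def cam(n):
    i=cams.camera_info(n);f=200/np.tan(np.radians(i['vfov'])/2)
    K=np.array([[f,0,i['cx']],[0,f,i['cy']],[0,0,1]]);R=cv2.Rodrigues(np.array(i['rvec'],float))[0]
    return K,R,np.array(i['tvec'],float).ravel()
def ray(n,u,v):
    K,R,t=cam(n);return -R.T@t,R.T@np.linalg.inv(K)@np.array([u,v,1.])
def atz(n,u,v,z):
    c,d=ray(n,u,v);return c+d*(z-c[2])/d[2]
def proj(n,p):
    K,R,t=cam(n);q=K@(R@np.array(p,float)+t);return q[:2]/q[2]
def tri(a,b):
    # a,b=(name,u,v): midpoint of nearest points, gap
    c1,d1=ray(*a);c2,d2=ray(*b);s=np.linalg.lstsq(np.c_[d1,-d2],c2-c1,rcond=None)[0]
    p,q=c1+d1*s[0],c2+d2*s[1];return (p+q)/2,np.linalg.norm(p-q)
E
python3 - <<'E'
from h import *
for n in('scene','top'):
    cv2.imwrite(f'pics/{n}0.png',cams.grab_frame(n));K,R,t=cam(n);print(n,K[0,0],-R.T@t,R[2],cams.camera_info(n))
s=status.sense();print({k:np.round(v,4) for k,v in s.items()})
E
```

```text
scene 498.1029339611645 [ 1.29907995 -0.73513967  0.98020961] [-0.54235271  0.53028214 -0.65165512] {'vfov': 43.75323345244092, 'cx': 314.6241184228006, 'cy': 198.14210239201893, 'rvec': array([ 2.13580985,  0.89492254, -0.41400945]), 'tvec': array([-0.38315932, -0.19552855,  1.73314957])}
top 463.64450865466364 [ 0.51278668 -0.04489885  1.1692739 ] [ 0.09091545 -0.01009436 -0.99580745] {'vfov': 46.6673504061323, 'cx': 319.7309547448877, 'cy': 199.62259787376524, 'rvec': array([ 2.2025941 , -2.15735365,  0.11124668]), 'tvec': array([-0.06925365,  0.61564291,  1.1172982 ])}
{'t': np.float64(0.1), 'joints': array([-1.2609,  0.3842,  0.0164,  1.3711, -0.0063,  1.3882, -0.0465]), 'qvel': array([ 0.0013, -0.0031, -0.    , -0.0026,  0.001 ,  0.0014,  0.0006]), 'tau': array([ 3.50000e-03, -6.29124e+01,  8.48000e-01, -3.72758e+01,
        1.70000e-02,  1.04000e-02,  0.00000e+00]), 'tool_pos': array([0.2275, 0.5817, 0.2304]), 'ee_rot': array([ 1.853e-01,  9.827e-01, -9.000e-04, -1.000e-04]), 'contact_force': array([ 0.0433,  0.8959, -0.3194]), 'torque': array([ 0.0049, -0.0394, -0.024 ]), 'grip_width': np.float64(0.0854)}
```

View pics/scene0.png

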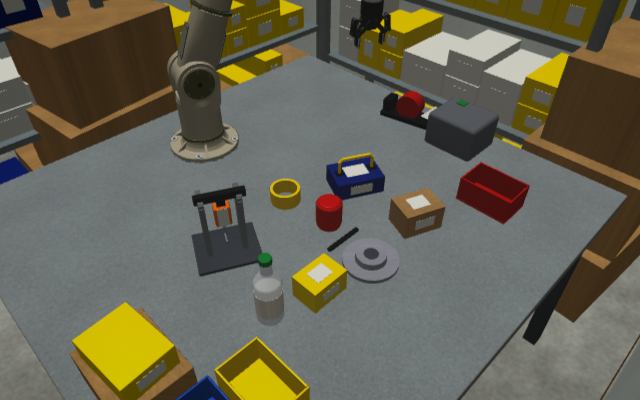

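View pics/top0.png

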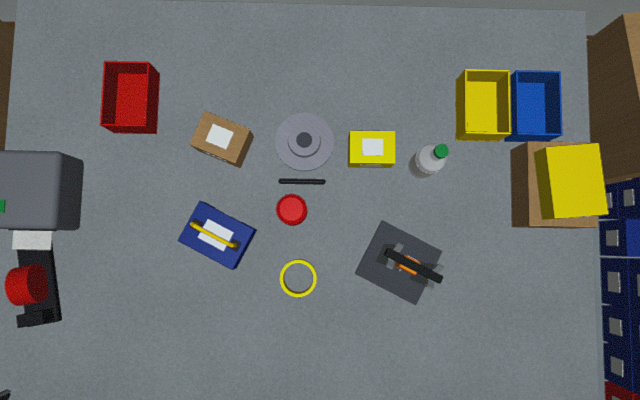

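The scene view shows the cradle at about (225,230), the blue box at (355,175), and the filter at (329,212). In the top view the cradle is at (400,262), the box at (217,235), the tape at (298,278) and the filter at (292,210). I'll enlarge crops for both targets.

Run:
```python
from h import *
t=cv2.imread('pics/top0.png');s=cv2.imread('pics/scene0.png')
def c(im,x,y):return cv2.resize(im[y:y+100,x:x+100],(400,300) if 0 else (400,400),interpolation=cv2.INTER_CUBIC)
def g(a):
    for k in range(0,400,80):
        cv2.putText(a,str(k//4),(k,10),0,.35,(0,255,255),1);cv2.putText(a,str(k//4),(0,k+10),0,.35,(0,255,255),1);a[::80]=a[::80]//2+60;a[:,::80]=a[:,::80]//2+60
    return a
cv2.imwrite('pics/c1.png',np.hstack([g(c(t,350,212)),g(c(t,170,190))]))
cv2.imwrite('pics/c2.png',np.hstack([g(c(s,180,175)),g(c(s,310,130))]))
```

```text
(no output)
```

View pics/c1.png

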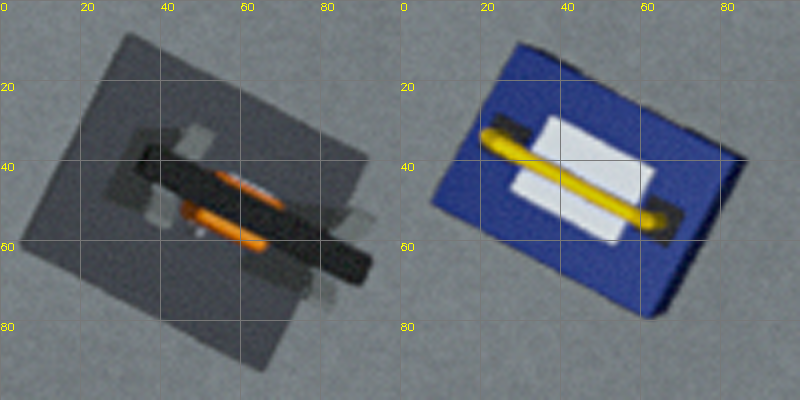

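View pics/c2.png

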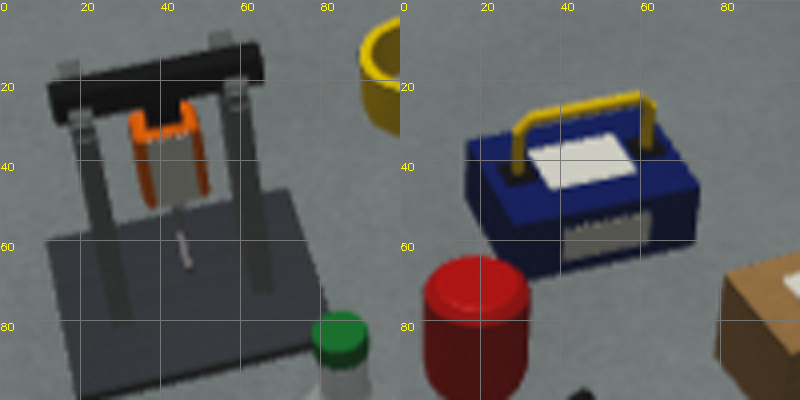

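Run:
```python
from h import *
def pts(L,o,z):return np.array([atz('top',o[0]+a,o[1]+b,z) for a,b in L])
def rep(n,P):
    print(n,'c',P.mean(0).round(4),'sides',[round(np.linalg.norm(P[i]-P[(i+1)%4]),4) for i in range(4)],'ang',[round(np.degrees(np.arctan2(*(P[(i+1)%4]-P[i])[1::-1])),1) for i in range(4)])
rep('plate',pts([(32,8),(92,39),(66,93),(5,61)],(350,212),.012))
rep('box',pts([(30,10),(83.5,38.5),(62,79),(8,50)],(170,190),.06))
b=pts([(36,39.5),(90.5,68)],(350,212),.201);d=b[1]-b[0];print('bar',b.mean(0),np.linalg.norm(d),np.degrees(np.arctan2(d[1],d[0])))
b=pts([(21,33.5),(65.5,55.5)],(170,190),.112);d=b[1]-b[0];print('handle',b.mean(0),np.linalg.norm(d),np.degrees(np.arctan2(d[1],d[0])))
for n,p in dict(filter=(292,208,.088),tape=(298,278,.048),bottle=(440,152,.2),yb=(372,146,.07)).items(): print(n,atz('top',*p))
```

```text
plate c [ 0.4671 -0.2558  0.012 ] sides [np.float64(0.1675), np.float64(0.1483), np.float64(0.1689), np.float64(0.1479)] ang [np.float64(-116.3), np.float64(154.1), np.float64(63.6), np.float64(-26.4)]
box c [0.526  0.1893 0.06  ] sides [np.float64(0.1457), np.float64(0.1077), np.float64(0.1461), np.float64(0.1077)] ang [np.float64(-116.7), np.float64(153.8), np.float64(63.3), np.float64(-26.4)]
bar [ 0.46760834 -0.25142839  0.201     ] 0.1267212487572827 -116.43591955337001
handle [0.52478904 0.18433675 0.112     ] 0.11321258754089289 -114.90792715199771
filter [0.59047508 0.00852421 0.088     ]
tape [ 0.42595838 -0.00812826  0.048     ]
bottle [ 0.70836305 -0.3083075   0.2       ]
yb [ 0.74554647 -0.17934688  0.07      ]
```

Run:
```python
from h import *
from scipy.optimize import least_squares
def R2(a):c,s=np.cos(a),np.sin(a);return np.array([[c,-s,0],[s,c,0],[0,0,1]])
c=np.array([.4673,-.254,.189]);R=R2(np.radians(-26.5))
for h in(1,-1):
  for n,p in dict(rodtop=(0,0,-.09),back=(-.018*h,0,-.14),low=(0,0,-.163),tip=(.019*h,0,-.137)).items():
    q=c+R@np.array(p);print(h,n,(proj('scene',q)-[180,175]).round(1),(proj('top',q)-[350,212]).round(1))
# reproj in scene of bar top ends & box corners & handle
for y in(-.065,.065):
  print('bar',[ (proj('scene',c+R@np.array([x,y,z]))-[180,175]).round(1) for x,z in((.009,.012),(.009,-.012),(-.009,.012))])
b=np.array([.526,.1893,0])
for x,y in((.055,-.075),(.055,.075),(-.055,.075),(-.055,-.075)):print('box',(proj('scene',b+R@np.array([x,y,.06]))-[310,130]).round(1))
for x,y in((.055,-.075),(.055,.075)):print('boxbot',(proj('scene',b+R@np.array([x,y,.0]))-[310,130]).round(1))
for y in(-.042,.042):print('han',(proj('scene',b+R@np.array([0,y,.11]))-[310,130]).round(1),(proj('top',b+R@np.array([0,y,.11]))-[170,190]).round(1))
s=cv2.imread('pics/scene0.png');t=cv2.imread('pics/top0.png')
f=lambda im,x,y:cv2.resize(im[y:y+40,x:x+40],(400,400),interpolation=cv2.INTER_CUBIC)
cv2.imwrite('pics/c3.png',np.hstack([f(s,205,205),f(t,380,250)]))
```

```text
1 rodtop [42.3 47.4] [54.9 51.6]
1 back [43.5 56.6] [47.4 57.3]
1 low [45.7 67.3] [49.1 50.2]
1 tip [45.8 65.3] [54.6 43.6]
-1 rodtop [42.3 47.4] [54.9 51.6]
-1 back [45.9 65.8] [54.2 43.9]
-1 low [45.7 67.3] [49.1 50.2]
-1 tip [43.2 55.6] [47.5 57.8]
bar [array([10.7, 24.7]), array([12.4, 32.2]), array([ 9.8, 20.1])]
bar [array([64.2, 13.9]), array([65.1, 21.4]), array([62.7,  9.5])]
box [27.2 56.3]
box [74.5 46.4]
box [60.2 25.8]
box [15.  34.8]
boxbot [26.7 71.8]
boxbot [72.8 61.8]
han [31.9 29.7] [57.5 52.5]
han [58.3 24.5] [25.  35.3]
```

View pics/c3.png

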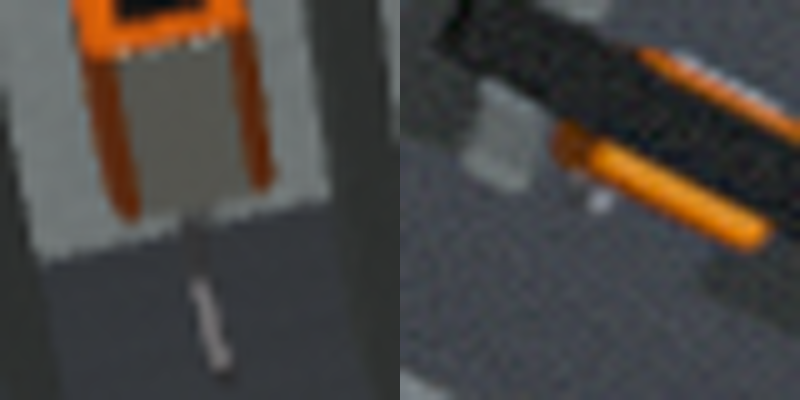

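The wire is seen end-on, so I can't tell which way the mouth faces yet. Measured sizes come out 1–3% small and tall parts appear shifted toward the image centre. I'll check for lens distortion with a joint fit over both cameras.

Run:
```python
from h import *
from scipy.optimize import least_squares
O=[] # cam,obj,local,px
def add(c,o,off,L):
    for l,p in L:O.append((c,o,np.array(l),np.array(p)+off))
X,Y=.075,.085
# x axis ~ -26.5deg (image down-right in scene; up in top)
add('top',0,(350,212),[((X,Y,.012),(32,8)),((X,-Y,.012),(92,39)),((-X,-Y,.012),(66,93)),((-X,Y,.012),(5,61)),((0,.065,.201),(36,39.5)),((0,-.065,.201),(90.5,68))])
x,y=.055,.075
add('top',1,(170,190),[((x,y,.06),(30,10)),((x,-y,.06),(83.5,38.5)),((-x,-y,.06),(62,79)),((-x,y,.06),(8,50)),((0,.0555,.11),(21,33.5)),((0,-.0555,.11),(65.5,55.5))])
add('scene',0,(180,175),[((X,-Y,.012),(19,99)),((-X,-Y,.012),(11.5,60)),((-X,Y,.012),(72,47)),((-.009,-.065,.201),(12,20)),((.009,-.065,.177),(14,31)),((-.009,.065,.201),(64,10)),((.009,.065,.177),(66,20.5))])
add('scene',1,(310,130),[((x,-y,.06),(28,56)),((x,y,.06),(74.5,46)),((-x,-y,.06),(16,35)),((x,-y,0),(31,70)),((x,y,0),(73,61)),((0,0,.11),(45.5,26.3))])
C={n:cam(n) for n in('top','scene')}
def pr(n,P,k):
    K,R,t=C[n];q=R@P+t;q=q[:2]/q[2];return K[0,0]*q*(1+k*(q@q))+K[:2,2]
def res(v,full=0):
    r=[]
    for n,o,l,p in O:
        a=v[3*o+2];c,s=np.cos(a),np.sin(a);P=np.array([v[3*o]+c*l[0]-s*l[1],v[3*o+1]+s*l[0]+c*l[1],l[2]]);r.append(pr(n,P,v[6 if n=='top' else 7])-p)
    return np.concatenate(r)
v0=[.467,-.254,-.46,.526,.189,-.46,0,0]
for fix in(1,0):
    m=np.array([1]*6+([0,0] if fix else [1,1]))
    s=least_squares(lambda w:res(np.where(m,w,0)),v0,loss='soft_l1');print(s.x.round(4),s.cost);print(res(s.x).reshape(-1,2).round(1).tolist())
for n,P in(('scene',(0,0,0)),('scene',(.2275,.5817,.2304))):
    for k in(0,s.x[7]):print(n,P,pr(n,np.array(P),k))
```

```text
[ 0.4681 -0.2528 -0.4606  0.5259  0.1897 -0.4558  0.      0.    ] 17.624489613225748
[[-1.3, -1.0], [-0.5, -0.4], [-1.3, -0.1], [-1.7, -0.3], [-0.1, -0.6], [1.4, 0.1], [-0.9, -0.5], [0.9, -0.3], [0.6, 0.6], [-1.2, 0.4], [-1.4, -0.7], [-2.9, -0.3], [0.1, -0.2], [-0.2, -0.9], [-0.2, -1.1], [-1.6, 0.1], [-1.0, 1.2], [-0.7, -0.6], [-0.3, 0.8], [-0.5, 0.3], [0.1, 0.2], [-1.0, -0.2], [-4.1, 1.8], [-0.1, 0.6], [-0.3, 0.7]]
[ 0.467  -0.2544 -0.4639  0.5254  0.1912 -0.4546 -0.1099 -0.1515] 15.567381098369774
[[-0.7, -0.7], [-0.9, -0.3], [-1.8, -0.6], [-1.2, -0.2], [0.5, -0.3], [0.8, -0.1], [-0.7, -0.3], [0.5, -0.2], [0.5, 0.4], [-0.2, 0.2], [-0.9, -0.7], [-3.1, -0.3], [0.5, -1.0], [0.4, -1.2], [-0.7, -1.0], [-1.2, 0.1], [-0.7, 1.1], [-1.3, -0.4], [-0.9, 0.9], [-0.3, 0.0], [0.1, -0.0], [-0.8, -0.4], [-3.8, 1.5], [-0.2, 0.3], [-0.2, 0.5]]
scene (0, 0, 0) [204.50507094 141.94767568]
scene (0, 0, 0) [205.53279017 142.47212712]
scene (0.2275, 0.5817, 0.2304) [368.37103725  48.53100521]
scene (0.2275, 0.5817, 0.2304) [367.54162335  50.83977987]
```

Call:
{"op": "arm_command", "data": {
  "moves": [
    {"x":-0.95,"y":-0.12,"z":-0.15,"az":0.99,"grip":1},
    {"x":-0.95,"y":-0.12,"z":-0.15,"az":0.99},
    {"x":-0.95,"y":-0.12,"z":-0.15,"az":0.99},
    {"x":-0.95,"y":-0.12,"z":-0.15,"az":0.99},
    {"x":-0.95,"y":-0.12,"z":-0.15,"az":0.99},
    {"x":-0.95,"y":-0.12,"z":-0.15,"az":0.99},
    {"x":-0.95,"y":-0.12,"az":0.99},
    {"x":-0.95,"y":-0.12,"az":0.99},
    {"x":-0.95,"y":-0.12,"az":0.99},
    {"x":-0.95,"y":-0.12,"az":0.99}
  ]
}}

```text
invalid input
```

Call:
{"op": "arm_command", "data": {
  "moves": [
    {"x":-0.9,"y":-0.12,"z":-0.15,"ax":0,"ay":0,"az":0.99,"grip":1}
  ],
  "newtons": 40
}}

```text
t: 0.2
tool_pos: [0.2596, 0.563, 0.2367]
ee_rot: [0.218, 0.976, -0.001, -0.003]
contact_force: [0.3, 1.1, -0.3]
grip_width: 0.0857
```

Call:
{"op": "arm_command", "data": {
  "moves": [
    {"x":-0.95,"y":-0.12,"z":-0.15,"ax":0,"ay":0,"az":0.99,"grip":1},
    {"x":-0.95,"y":-0.12,"z":-0.15,"ax":0,"ay":0,"az":0.99,"grip":1},
    {"x":-0.95,"y":-0.12,"z":-0.15,"ax":0,"ay":0,"az":0.99,"grip":1},
    {"x":-0.95,"y":-0.12,"z":-0.15,"ax":0,"ay":0,"az":0.99,"grip":1},
    {"x":-0.95,"y":-0.12,"z":-0.15,"ax":0,"ay":0,"az":0.99,"grip":1},
    {"x":-0.95,"y":-0.12,"z":-0.15,"ax":0,"ay":0,"az":0.99,"grip":1},
    {"x":-0.95,"y":-0.12,"z":0,"ax":0,"ay":0,"az":0.99,"grip":1},
    {"x":-0.95,"y":-0.12,"z":0,"ax":0,"ay":0,"az":0.99,"grip":1},
    {"x":-0.95,"y":-0.12,"z":0,"ax":0,"ay":0,"az":0.99,"grip":1},
    {"x":-0.95,"y":-0.12,"z":0,"ax":0,"ay":0,"az":0.99,"grip":1}
  ]
}}

```text
t: 1.2
tool_pos: [0.5451, 0.1831, 0.2832]
ee_rot: [0.584, 0.812, -0.0, -0.0]
contact_force: [1.8, 0.3, -0.0]
grip_width: 0.0853
```

```bash
cat >> h.py <<'E'
from scipy.spatial.transform import Rotation as Ro
def go(target,ydeg):
    """units (x,y,z,ax,ay,az) in tool axes, from measured pose to target TCP with tool down and y at ydeg"""
    s=status.sense();R=Ro.from_quat(s['ee_rot']);a=np.radians(ydeg);y=np.array([np.cos(a),np.sin(a),0]);z=np.array([0,0,-1.])
    T=Ro.from_matrix(np.c_[np.cross(y,z),y,z]);d=R.inv().apply(np.array(target)-s['tool_pos'])/.05
    d0=R.inv().apply(np.array(target)-s['tool_pos'])/.05;r=(R.inv()*T).as_rotvec()/.08
    yy=R.as_matrix()[:,1];print('t',s['t'],'pos',np.round(s['tool_pos'],4),'ydeg',np.degrees(np.arctan2(yy[1],yy[0])).round(2),'shift units',d0.round(2),'turn units',r.round(2),'F',np.round(s['contact_force'],2),'q',np.round(s['joints'],2),'w',s['grip_width'])
E
python3 -c "
from h import *
go([.4678,-.2533,.26],-26.4)"
```

```text
t 1.2 pos [0.5451 0.1831 0.2832] ydeg 18.53 shift units [-7.78 -4.24  0.47] turn units [-0.01  0.01  9.8 ] F [ 1.81  0.34 -0.01] q [-0.69  0.26  0.39  1.44 -0.1   1.46  0.03] w 0.08526082915345899
```

Call:
{"op": "arm_command", "data": {
  "moves": [
    {"x":-0.9,"y":-0.12,"z":0,"ax":0,"ay":0,"az":0.98,"grip":1},
    {"x":-0.9,"y":-0.12,"z":0,"ax":0,"ay":0,"az":0.98,"grip":1},
    {"x":-0.9,"y":-0.12,"z":0,"ax":0,"ay":0,"az":0.98,"grip":1},
    {"x":-0.9,"y":-0.12,"z":0,"ax":0,"ay":0,"az":0.98,"grip":1},
    {"x":-0.9,"y":-0.12,"z":0,"ax":0,"ay":0,"az":0.98,"grip":1},
    {"x":-0.9,"y":-0.12,"z":0,"ax":0,"ay":0,"az":0.98,"grip":1},
    {"x":-0.9,"y":-0.12,"z":0,"ax":0,"ay":0,"az":0.98,"grip":1},
    {"x":-0.9,"y":-0.12,"z":0,"ax":0,"ay":0,"az":0.98,"grip":1},
    {"x":-0.9,"y":-0.12,"z":0,"ax":0,"ay":0,"az":0.98,"grip":1},
    {"x":-0.4,"y":0,"z":0,"ax":0,"ay":0,"az":0.98,"grip":1}
  ]
}}

```text
t: 2.2
tool_pos: [0.4866, -0.2358, 0.284]
ee_rot: [0.852, 0.524, -0.0, 0.0]
contact_force: [-0.0, 0.6, 0.2]
grip_width: 0.0856
```

```bash
python3 -c "
from h import *
go([.4678,-.2533,.26],-26.4)"
```

```text
t 2.2 pos [ 0.4866 -0.2358  0.284 ] ydeg -26.75 shift units [-0.48 -0.18  0.48] turn units [ 0.    0.01 -0.08] F [-0.03  0.64  0.18] q [-0.23  0.21  0.75  1.54 -0.14  1.45  0.05] w 0.08560241526820889
```

Call:
{"op": "arm_command", "data": {
  "moves": [
    {"x":-0.4,"y":-0.17,"z":0.3,"ax":0,"ay":0,"az":-0.05,"grip":1},
    {"x":0,"y":0,"z":0,"ax":0,"ay":0,"az":0,"grip":1},
    {"x":0,"y":0,"z":0,"ax":0,"ay":0,"az":0,"grip":1}
  ]
}}

```text
t: 2.5
tool_pos: [0.473, -0.2448, 0.2685]
ee_rot: [0.848, 0.53, -0.0, -0.001]
contact_force: [1.1, 0.3, -0.1]
grip_width: 0.0856
```

Run:
```python
from h import *
t=cams.grab_frame('top');s=cams.grab_frame('scene')
cv2.imwrite('pics/a.png',np.hstack([cv2.resize(s[110:260,150:300],(400,400),interpolation=cv2.INTER_CUBIC),cv2.resize(t[190:310,340:460],(400,400),interpolation=cv2.INTER_CUBIC)]))
go([.4678,-.2533,.17],-26.4)
```

```text
t 2.6 pos [ 0.4741 -0.244   0.269 ] ydeg -25.85 shift units [-0.22 -0.03  1.98] turn units [ 0.   -0.    0.12] F [ 0.23  0.23 -0.63] q [-0.22  0.19  0.75  1.59 -0.13  1.41  0.09] w 0.0854201742600028
```

View pics/a.png

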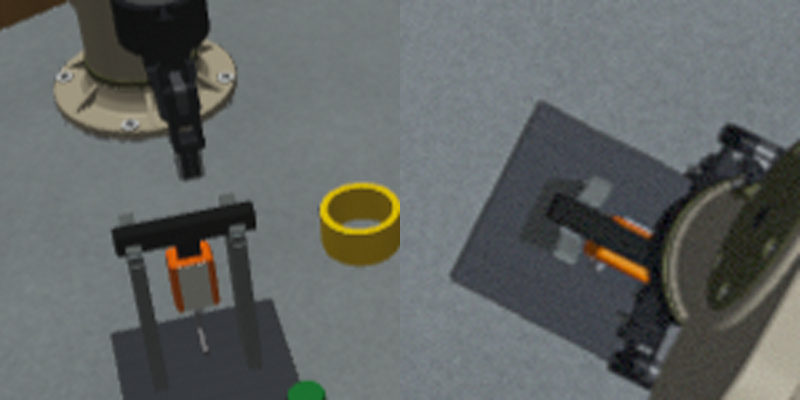

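The scene crop (6th picture) shows the fingertips centred above the bar, with the tip at (190,178) and the bar at (185,228). They are a little to the +y side, as the pose computation says. Next I descend and grip.

Call:
{"op": "arm_command", "data": {
  "moves": [
    {"x":-0.2,"y":-0.03,"z":0.4,"ax":0,"ay":0,"az":0.12,"grip":1},
    {"x":0,"y":0,"z":0.5,"ax":0,"ay":0,"az":0,"grip":1},
    {"x":0,"y":0,"z":0.5,"ax":0,"ay":0,"az":0,"grip":1},
    {"x":0,"y":0,"z":0.4,"ax":0,"ay":0,"az":0,"grip":1},
    {"x":0,"y":0,"z":0,"ax":0,"ay":0,"az":0,"grip":1},
    {"x":0,"y":0,"z":0,"ax":0,"ay":0,"az":0,"grip":1}
  ]
}}

```text
t: 3.2
tool_pos: [0.4682, -0.2529, 0.1794]
ee_rot: [0.85, 0.527, -0.0, 0.0]
contact_force: [0.4, 0.3, 0.3]
grip_width: 0.0852
```

```bash
python3 -c "
from h import *
go([.4678,-.2533,.17],-26.4)
print(proj('scene',[.4741,-.244,.269]))"
```

```text
t 3.2 pos [ 0.4682 -0.2529  0.1794] ydeg -26.43 shift units [-0.01 -0.    0.19] turn units [-0.    0.   -0.01] F [0.39 0.25 0.3 ] q [-0.19  0.26  0.74  1.73 -0.18  1.23  0.14] w 0.08524724421078632
[218.61081489 169.23055666]
```

Call:
{"op": "arm_command", "data": {
  "moves": [
    {"x":0,"y":0,"z":0.18,"ax":0,"ay":0,"az":0,"grip":1},
    {"x":0,"y":0,"z":0,"ax":0,"ay":0,"az":0,"grip":-1},
    {"x":0,"y":0,"z":0,"ax":0,"ay":0,"az":0,"grip":-1},
    {"x":0,"y":0,"z":0,"ax":0,"ay":0,"az":0,"grip":-1},
    {"x":0,"y":0,"z":0,"ax":0,"ay":0,"az":0,"grip":-1},
    {"x":0,"y":0,"z":0,"ax":0,"ay":0,"az":0,"grip":-1},
    {"x":0,"y":0,"z":0,"ax":0,"ay":0,"az":0,"grip":-1},
    {"x":0,"y":0,"z":0,"ax":0,"ay":0,"az":0,"grip":-1}
  ],
  "newtons": 70
}}

```text
t: 4.0
tool_pos: [0.4677, -0.2536, 0.1702]
ee_rot: [0.85, 0.526, 0.0, 0.0]
contact_force: [-1.3, 0.3, 5.1]
grip_width: 0.0172
```

```bash
python3 -c "
from h import *
go([.4678,-.2533,.36],-26.4)"
```

```text
t 4.0 pos [ 0.4677 -0.2536  0.1702] ydeg -26.52 shift units [ 0.01  0.   -3.8 ] turn units [ 0.01 -0.   -0.03] F [-1.32  0.35  5.11] q [-0.18  0.26  0.74  1.74 -0.19  1.21  0.14] w 0.017170740418268157
```

Call:
{"op": "arm_command", "data": {
  "moves": [
    {"x":0,"y":0,"z":-0.1,"ax":0,"ay":0,"az":0,"grip":-1},
    {"x":0,"y":0,"z":-0.3,"ax":0,"ay":0,"az":0,"grip":-1},
    {"x":0,"y":0,"z":-0.5,"ax":0,"ay":0,"az":0,"grip":-1},
    {"x":0,"y":0,"z":-0.6,"ax":0,"ay":0,"az":0,"grip":-1},
    {"x":0,"y":0,"z":-0.6,"ax":0,"ay":0,"az":0,"grip":-1},
    {"x":0,"y":0,"z":-0.6,"ax":0,"ay":0,"az":0,"grip":-1},
    {"x":0,"y":0,"z":-0.6,"ax":0,"ay":0,"az":0,"grip":-1},
    {"x":0,"y":0,"z":-0.4,"ax":0,"ay":0,"az":0,"grip":-1},
    {"x":0,"y":0,"z":-0.1,"ax":0,"ay":0,"az":0,"grip":-1},
    {"x":0,"y":0,"z":0,"ax":0,"ay":0,"az":0,"grip":-1}
  ]
}}

```text
t: 5.0
tool_pos: [0.4675, -0.2536, 0.3596]
ee_rot: [0.85, 0.526, -0.0, 0.0]
contact_force: [0.5, -0.2, -4.0]
grip_width: 0.0168
```

```bash
python3 -c "
from h import *
go([.503,.206,.36],-26.4)
cv2.imwrite('pics/s1.png',cams.grab_frame('scene'))
"
```

```text
t 5.0 pos [ 0.4675 -0.2536  0.3596] ydeg -26.52 shift units [ 8.54 -3.47 -0.01] turn units [ 0.    0.   -0.03] F [ 0.5  -0.23 -4.02] q [-0.21  0.18  0.77  1.41 -0.12  1.61  0.09] w 0.016814180476342668
```

Call:
{"op": "arm_command", "data": {
  "moves": [
    {"x":0.4,"y":-0.02,"z":0,"ax":0,"ay":0,"az":-0.5,"grip":-1},
    {"x":0.8,"y":-0.03,"z":0,"ax":0,"ay":0,"az":-0.95,"grip":-1},
    {"x":0.8,"y":-0.03,"z":0,"ax":0,"ay":0,"az":-0.95,"grip":-1},
    {"x":0.8,"y":-0.03,"z":0,"ax":0,"ay":0,"az":-0.95,"grip":-1},
    {"x":0.8,"y":-0.03,"z":0,"ax":0,"ay":0,"az":-0.95,"grip":-1},
    {"x":0.8,"y":-0.03,"z":0,"ax":0,"ay":0,"az":-0.95,"grip":-1},
    {"x":0.6,"y":-0.02,"z":0,"ax":0,"ay":0,"az":-0.7,"grip":-1},
    {"x":0,"y":0,"z":0,"ax":0,"ay":0,"az":0,"grip":-1},
    {"x":0,"y":0,"z":0,"ax":0,"ay":0,"az":0,"grip":-1}
  ]
}}

```text
t: 5.95
tool_pos: [0.5213, -0.0102, 0.3583]
ee_rot: [0.701, 0.713, -0.001, -0.001]
contact_force: [-0.4, -1.0, -2.3]
grip_width: 0.0168
```

Run:
```python
from h import *
go([.503,.206,.36],-26.4)
s=cams.grab_frame('scene');p=status.sense()['tool_pos'];u=proj('scene',p-[0,0,.08]).astype(int)
print(u);a=cv2.resize(s[u[1]-50:u[1]+50,u[0]-50:u[0]+50],(600,600),interpolation=cv2.INTER_CUBIC)
cv2.imwrite('pics/b.png',a)
s=status.sense();R=Ro.from_quat(s['ee_rot']).as_matrix()
for h in(1,-1):
  for n,q in dict(bar1=(0,.065,0),bar2=(0,-.065,0),low=(0,0,-.163),tip=(.019*h,0,-.137),back=(-.018*h,0,-.14)).items():
    P=p+[0,0,.019]+R[:,1]*q[0]+R[:,0]*q[1]+np.array([0,0,q[2]]);print(h,n,((proj('scene',P)-u+50)*6).round())
```

```text
t 5.95 pos [ 0.5213 -0.0102  0.3583] ydeg 0.91 shift units [ 4.33 -0.3  -0.03] turn units [-0.03  0.01  5.96] F [-0.4  -0.99 -2.28] q [-0.51  0.13  0.54  1.43 -0.07  1.6   0.04] w 0.016787886499977388
[304 135]
1 bar1 [409.  37.]
1 bar2 [177. 153.]
1 low [303. 424.]
1 tip [333. 393.]
1 back [273. 364.]
-1 bar1 [409.  37.]
-1 bar2 [177. 153.]
-1 low [303. 424.]
-1 tip [271. 357.]
-1 back [331. 398.]
```

View pics/b.png

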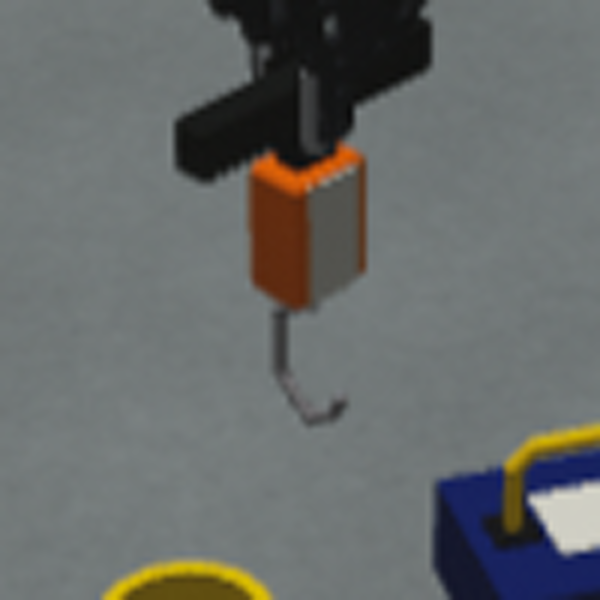

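The 7th picture clearly shows the mouth opening toward tool +y. The tip is at (342,402), within 2 px of the h=+1 prediction. So I approach the handle from the robot side and move along tool +y.

Call:
{"op": "arm_command", "data": {
  "moves": [
    {"x":0.5,"y":-0.1,"z":0,"ax":0,"ay":0,"az":0,"grip":-1},
    {"x":0.8,"y":-0.13,"z":0,"ax":0,"ay":0,"az":0,"grip":-1},
    {"x":0.8,"y":-0.13,"z":0,"ax":0,"ay":0,"az":0,"grip":-1},
    {"x":0.8,"y":-0.13,"z":0.2,"ax":0,"ay":0,"az":0,"grip":-1},
    {"x":0.8,"y":-0.13,"z":0.3,"ax":0,"ay":0,"az":0,"grip":-1},
    {"x":0.7,"y":-0.13,"z":0.3,"ax":0,"ay":0,"az":0.5,"grip":-1},
    {"x":0,"y":0,"z":0.2,"ax":0,"ay":0,"az":0.8,"grip":-1},
    {"x":0,"y":0,"z":0,"ax":0,"ay":0,"az":0.8,"grip":-1},
    {"x":0,"y":0,"z":0,"ax":0,"ay":0,"az":0.8,"grip":-1},
    {"x":0,"y":0,"z":0,"ax":0,"ay":0,"az":0.8,"grip":-1}
  ]
}}

```text
t: 7.0
tool_pos: [0.4818, 0.2063, 0.3092]
ee_rot: [0.801, 0.598, -0.001, 0.0]
contact_force: [-0.3, 0.2, -3.4]
grip_width: 0.0172
```

Call:
{"op": "arm_command", "data": {
  "moves": [
    {"x":0,"y":0,"z":0,"ax":0,"ay":0,"az":0.8,"grip":-1},
    {"x":0,"y":0,"z":0,"ax":0,"ay":0,"az":0.8,"grip":-1},
    {"x":0,"y":0,"z":0,"ax":0,"ay":0,"az":0.6,"grip":-1},
    {"x":0,"y":0,"z":0,"ax":0,"ay":0,"az":0,"grip":-1},
    {"x":0,"y":0,"z":0,"ax":0,"ay":0,"az":0,"grip":-1}
  ]
}}

```text
t: 7.5
tool_pos: [0.4816, 0.2069, 0.3095]
ee_rot: [0.849, 0.528, -0.0, 0.0]
contact_force: [-0.1, 0.5, -2.6]
grip_width: 0.0173
```

Run:
```python
from h import *
go([.4856,.2098,.26],-26.1)
```

```text
t 7.5 pos [0.4816 0.2069 0.3095] ydeg -26.31 shift units [0.09 0.05 0.99] turn units [-0.    0.01 -0.05] F [-0.09  0.54 -2.57] q [-0.81  0.14  0.39  1.52 -0.05  1.5  -0.88] w 0.017334072501581716
```

Call:
{"op": "arm_command", "data": {
  "moves": [
    {"x":0.09,"y":0,"z":0.4,"ax":0,"ay":0,"az":-0.05,"grip":-1},
    {"x":0,"y":0,"z":0.6,"ax":0,"ay":0,"az":0,"grip":-1},
    {"x":0,"y":0,"z":0,"ax":0,"ay":0,"az":0,"grip":-1},
    {"x":0,"y":0,"z":0,"ax":0,"ay":0,"az":0,"grip":-1},
    {"x":0,"y":0,"z":0,"ax":0,"ay":0,"az":0,"grip":-1}
  ]
}}

```text
t: 8.0
tool_pos: [0.4841, 0.212, 0.2614]
ee_rot: [0.848, 0.529, 0.001, 0.0]
contact_force: [0.7, -0.4, -3.0]
grip_width: 0.0176
```

Run:
```python
from h import *
go([.4856,.2098,.26],-26.1)
p=status.sense()['tool_pos']
f=lambda im,u:cv2.resize(im[u[1]-40:u[1]+40,u[0]-40:u[0]+40],(400,400),interpolation=cv2.INTER_CUBIC)
u=proj('scene',p-[0,0,.06]).astype(int);v=np.array([217,225]);print(u,v)
cv2.imwrite('pics/d.png',np.hstack([f(cams.grab_frame('scene'),u),f(cams.grab_frame('top'),v)]))
R=Ro.from_quat(status.sense()['ee_rot']).as_matrix()
for n,q in dict(bar1=(0,.065,0),bar2=(0,-.065,0),low=(0,0,-.163),tip=(.019,0,-.137),back=(-.018,0,-.14),bodyL=(.015,-.021,-.09),bodyR=(.015,.021,-.09)).items():
    P=p+[0,0,.019]+R[:,1]*q[0]+R[:,0]*q[1]+np.array([0,0,q[2]]);print(n,((proj('scene',P)-u+40)*5).round(),((proj('top',P)-v+40)*5).round())
b=np.array([.526,.190,0]);
for y in(-.052,0,.052):
    P=b+R[:,0]*y+[0,0,.11];print('han',((proj('scene',P)-u+40)*5).round(),((proj('top',P)-v+40)*5).round())
```

```text
t 8.0 pos [0.4841 0.212  0.2614] ydeg -26.06 shift units [-0.03  0.05  0.03] turn units [ 0.01 -0.02  0.01] F [ 0.73 -0.36 -3.01] q [-0.81  0.16  0.38  1.6  -0.06  1.39 -0.87] w 0.017618331879272087
[351 122] [217 225]
bar1 [314.  63.] [-143.  268.]
bar2 [ 99. 100.] [159. 425.]
low [195. 321.] [113. 337.]
tip [209. 302.] [119. 299.]
back [186. 273.] [ 81. 375.]
bodyL [176. 238.] [132. 332.]
bodyR [243. 225.] [ 43. 285.]
han [139. 392.] [271. 297.]
han [222. 375.] [170. 245.]
han [302. 359.] [ 69. 192.]
```

View pics/d.png

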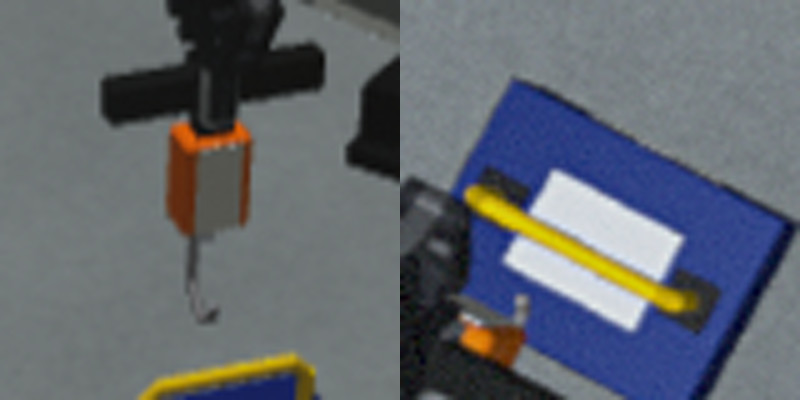

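The 8th picture: in the top view the hook tip is at (120,302), against (119,299) predicted. The handle runs from (75,192) to (288,298), so its middle is about 3 mm toward the box's -y. I'll aim for the handle at (.526,.1865), go down behind it, then forward.

Call:
{"op": "arm_command", "data": {
  "moves": [
    {"x":-0.09,"y":0,"z":0.3,"ax":0,"ay":0,"az":0,"grip":-1},
    {"x":0,"y":0,"z":0.4,"ax":0,"ay":0,"az":0,"grip":-1},
    {"x":0,"y":0,"z":0.27,"ax":0,"ay":0,"az":0,"grip":-1},
    {"x":0,"y":0,"z":0,"ax":0,"ay":0,"az":0,"grip":-1},
    {"x":0,"y":0,"z":0,"ax":0,"ay":0,"az":0,"grip":-1},
    {"x":0,"y":0,"z":0,"ax":0,"ay":0,"az":0,"grip":-1}
  ]
}}

```text
t: 8.7
tool_pos: [0.482, 0.2083, 0.2124]
ee_rot: [0.848, 0.53, 0.001, 0.0]
contact_force: [-0.7, -0.5, -2.6]
grip_width: 0.017
```

Run:
```python
from h import *
go([.526,.1865,.213],-26.1)
```

```text
t 8.7 pos [0.482  0.2083 0.2124] ydeg -26.05 shift units [-0.    0.98 -0.01] turn units [ 0.01 -0.02  0.01] F [-0.73 -0.55 -2.63] q [-0.8   0.18  0.38  1.69 -0.07  1.29 -0.86] w 0.01704469212959889
```

Call:
{"op": "arm_command", "data": {
  "moves": [
    {"x":0,"y":0.15,"z":0,"ax":0,"ay":0,"az":0,"grip":-1},
    {"x":0,"y":0.2,"z":0,"ax":0,"ay":0,"az":0,"grip":-1},
    {"x":0,"y":0.2,"z":0,"ax":0,"ay":0,"az":0,"grip":-1},
    {"x":0,"y":0.2,"z":0,"ax":0,"ay":0,"az":0,"grip":-1},
    {"x":0,"y":0.2,"z":0,"ax":0,"ay":0,"az":0,"grip":-1},
    {"x":0,"y":0,"z":0,"ax":0,"ay":0,"az":0,"grip":-1},
    {"x":0,"y":0,"z":0,"ax":0,"ay":0,"az":0,"grip":-1},
    {"x":0,"y":0,"z":0,"ax":0,"ay":0,"az":0,"grip":-1}
  ]
}}

```text
t: 9.5
tool_pos: [0.5237, 0.1874, 0.2111]
ee_rot: [0.848, 0.53, -0.0, -0.0]
contact_force: [0.3, 0.5, -2.0]
grip_width: 0.0169
```

Run:
```python
from h import *
go([.526,.1865,.213],-26.1)
p=status.sense()['tool_pos']
f=lambda im,u:cv2.resize(im[u[1]-40:u[1]+40,u[0]-40:u[0]+40],(400,400),interpolation=cv2.INTER_CUBIC)
u=proj('scene',p-[0,0,.09]).astype(int);v=np.array([217,235]);print(u)
cv2.imwrite('pics/e.png',np.hstack([f(cams.grab_frame('scene'),u),f(cams.grab_frame('top'),v)]))
```

```text
t 9.5 pos [0.5237 0.1874 0.2111] ydeg -26.03 shift units [ 0.    0.05 -0.04] turn units [-0.01  0.    0.02] F [ 0.3   0.47 -1.95] q [-0.74  0.25  0.41  1.61 -0.1   1.3  -0.77] w 0.016894741681380606
[354 153]
```

View pics/e.png

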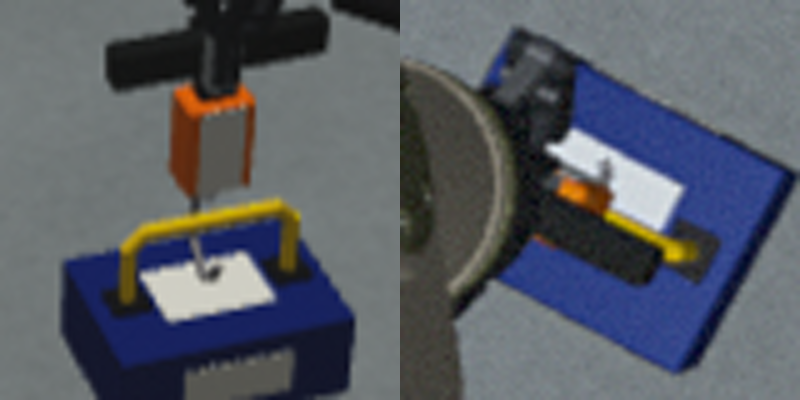

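Run:
```python
from h import *
p=np.array([.5237,.1874,.2111]);u=np.array([354,153]);v=np.array([217,235])
a=np.radians(-26.1);X=np.array([np.cos(a),np.sin(a),0]);Y=np.array([-np.sin(a),np.cos(a),0]);Z=np.array([0,0,1.])
def s(n,P):print(n,((proj('scene',P)-u+40)*5).round(),((proj('top',P)-v+40)*5).round())
o=p+.019*Z
for n,q in dict(low=(0,0,-.163),tip=(.019,0,-.137),back=(-.018,0,-.12),bodyL=(.015,-.021,-.09),bodyR=(.015,.021,-.09),b1=(.009,.065,-.012),b2=(.009,-.065,-.012)).items(): s(n,o+X*q[0]+Y*q[1]+Z*q[2])
b=np.array([.526,.1865,0])
for n,q in dict(hL=(0,-.052,.107),h0=(0,0,.11),hR=(0,.052,.107),footL=(0,-.052,.06),footR=(0,.052,.06),c1=(.055,-.075,.06),c2=(.055,.075,.06),c3=(-.055,-.075,.06)).items(): s(n,b+X*q[0]+Y*q[1]+Z*q[2])
im=cv2.imread('pics/e.png')
cv2.imwrite('pics/e2.png',cv2.resize(im[80:320,50:370],(800,600),interpolation=cv2.INTER_CUBIC))
```

```text
low [197. 278.] [195. 201.]
tip [211. 261.] [203. 164.]
back [190. 203.] [156. 235.]
bodyL [179. 199.] [218. 190.]
bodyR [246. 186.] [135. 147.]
b1 [322.  53.] [-12. 103.]
b2 [108.  93.] [268. 249.]
hL [120. 243.] [280. 247.]
h0 [203. 222.] [177. 195.]
hR [283. 210.] [ 78. 143.]
footL [118. 306.] [297. 247.]
footR [278. 273.] [104. 146.]
c1 [114. 369.] [394. 166.]
c2 [350. 318.] [117.  22.]
c3 [ 52. 261.] [285. 373.]
```

View pics/e2.png

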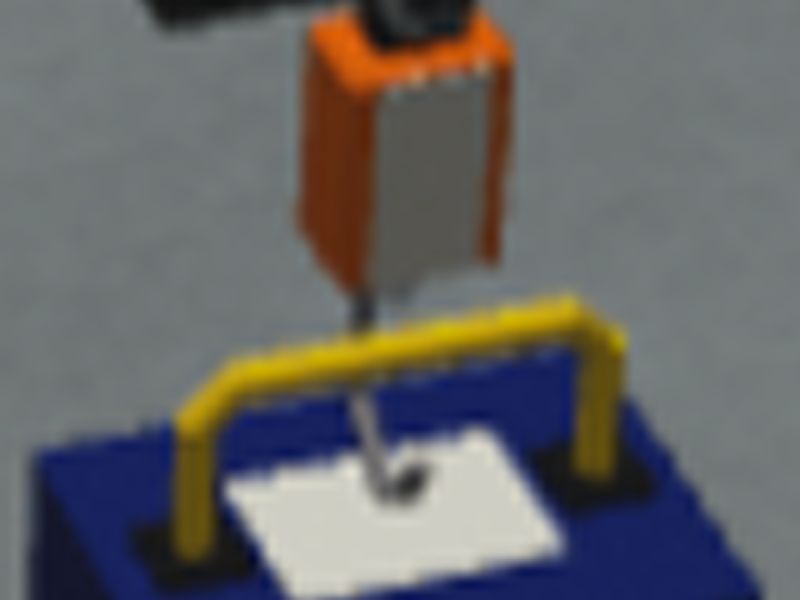

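The enlarged crop (10th picture) shows the back wire behind the bar and the tip in front below it. Hook and handle share the same bias of about +9 px enlarged, so they agree along the bar to about 1 mm. The hook is through and no force shows. Next I raise it to just below contact.

Call:
{"op": "arm_command", "data": {
  "moves": [
    {"x":0.02,"y":0.05,"z":-0.1,"ax":0,"ay":0,"az":0,"grip":-1},
    {"x":0,"y":0,"z":-0.15,"ax":0,"ay":0,"az":0,"grip":-1},
    {"x":0,"y":0,"z":-0.15,"ax":0,"ay":0,"az":0,"grip":-1},
    {"x":0,"y":0,"z":-0.1,"ax":0,"ay":0,"az":0,"grip":-1},
    {"x":0,"y":0,"z":0,"ax":0,"ay":0,"az":0,"grip":-1},
    {"x":0,"y":0,"z":0,"ax":0,"ay":0,"az":0,"grip":-1}
  ]
}}

```text
t: 10.2
tool_pos: [0.5268, 0.1869, 0.2364]
ee_rot: [0.848, 0.53, 0.0, -0.0]
contact_force: [-0.2, -0.6, -2.9]
grip_width: 0.0171
```

```bash
cat > trk.py <<'E'
from h import *
import os
def trk():
    im=cams.grab_frame('scene').astype(np.float32)
    # box patch: body below handle, scene px
    x0,y0,x1,y1=328,178,386,202
    if not os.path.exists('ref.npy'):np.save('ref.npy',im)
    ref=np.load('ref.npy');K=4
    up=lambda a:cv2.resize(a,None,fx=K,fy=K,interpolation=cv2.INTER_CUBIC)
    T=up(ref[y0:y1,x0:x1]);m=16
    r=cv2.matchTemplate(up(im[y0-m:y1+m,x0-m:x1+m]),T,cv2.TM_CCOEFF_NORMED);_,v,_,l=cv2.minMaxLoc(r)
    b=np.array([.526,.1865,.03]);px=lambda dz:proj('scene',b+[0,0,dz])-proj('scene',b)
    print('box patch shift px',l[0]/K-m,l[1]/K-m,'score',round(v,3),' expected per 15mm',px(.015).round(2))
    s=status.sense();print('t',s['t'],'pos',np.round(s['tool_pos'],4),'F',np.round(s['contact_force'],2))
    return im
E
python3 -c "
from trk import *
trk();trk()
go([.526,.1865,.236],-26.1)"
```

```text
box patch shift px 0.0 0.0 score 1.0  expected per 15mm [ 0.24 -3.86]
t 10.25 pos [0.5267 0.1869 0.2361] F [-0.11 -0.02 -2.51]
box patch shift px 0.0 0.0 score 1.0  expected per 15mm [ 0.24 -3.86]
t 10.3 pos [0.5266 0.1868 0.236 ] F [-0.43  0.83 -2.56]
t 10.3 pos [0.5266 0.1868 0.236 ] ydeg -26.06 shift units [-0.01 -0.01 -0.  ] turn units [-0.    0.01  0.01] F [-0.43  0.83 -2.56] q [-0.74  0.24  0.41  1.56 -0.1   1.35 -0.77] w 0.017195054044918064
```

Call:
{"op": "arm_command", "data": {
  "moves": [
    {"x":0,"y":0,"z":-0.03,"ax":0,"ay":0,"az":0,"grip":-1},
    {"x":0,"y":0,"z":-0.05,"ax":0,"ay":0,"az":0,"grip":-1},
    {"x":0,"y":0,"z":-0.06,"ax":0,"ay":0,"az":0,"grip":-1},
    {"x":0,"y":0,"z":-0.06,"ax":0,"ay":0,"az":0,"grip":-1},
    {"x":0,"y":0,"z":-0.06,"ax":0,"ay":0,"az":0,"grip":-1},
    {"x":0,"y":0,"z":-0.06,"ax":0,"ay":0,"az":0,"grip":-1},
    {"x":0,"y":0,"z":-0.06,"ax":0,"ay":0,"az":0,"grip":-1},
    {"x":0,"y":0,"z":-0.06,"ax":0,"ay":0,"az":0,"grip":-1},
    {"x":0,"y":0,"z":-0.06,"ax":0,"ay":0,"az":0,"grip":-1},
    {"x":0,"y":0,"z":-0.04,"ax":0,"ay":0,"az":0,"grip":-1}
  ]
}}

```text
t: 11.3
tool_pos: [0.5267, 0.1869, 0.2634]
ee_rot: [0.848, 0.529, -0.0, -0.0]
contact_force: [-1.3, -0.0, -5.7]
grip_width: 0.017
```

```bash
python3 -c "
from trk import *
trk();trk();trk()"
```

```text
box patch shift px 0.0 0.0 score 1.0  expected per 15mm [ 0.24 -3.86]
t 11.35 pos [0.5268 0.1869 0.2637] F [-0.43  0.6  -4.85]
box patch shift px 0.0 0.0 score 1.0  expected per 15mm [ 0.24 -3.86]
t 11.4 pos [0.5267 0.1869 0.2634] F [-0.61 -0.51 -5.5 ]
box patch shift px 0.0 0.0 score 1.0  expected per 15mm [ 0.24 -3.86]
t 11.45 pos [0.5267 0.1868 0.2632] F [-0.38  0.22 -5.99]
```

Call:
{"op": "arm_command", "data": {
  "moves": [
    {"x":0,"y":0,"z":-0.02,"ax":0,"ay":0,"az":0,"grip":-1},
    {"x":0,"y":0,"z":-0.04,"ax":0,"ay":0,"az":0,"grip":-1},
    {"x":0,"y":0,"z":-0.05,"ax":0,"ay":0,"az":0,"grip":-1},
    {"x":0,"y":0,"z":-0.05,"ax":0,"ay":0,"az":0,"grip":-1},
    {"x":0,"y":0,"z":-0.04,"ax":0,"ay":0,"az":0,"grip":-1},
    {"x":0,"y":0,"z":-0.02,"ax":0,"ay":0,"az":0,"grip":-1},
    {"x":0,"y":0,"z":0,"ax":0,"ay":0,"az":0,"grip":-1}
  ]
}}

```text
t: 12.15
tool_pos: [0.5268, 0.1869, 0.2744]
ee_rot: [0.848, 0.53, 0.0, -0.0]
contact_force: [-0.0, 0.6, -5.8]
grip_width: 0.017
```

```bash
python3 -c "
from trk import *
trk();trk();trk()"
```

```text
box patch shift px 0.25 0.0 score 0.994  expected per 15mm [ 0.24 -3.86]
t 12.2 pos [0.5268 0.1869 0.2743] F [-0.05 -0.02 -5.49]
box patch shift px 0.25 0.0 score 0.994  expected per 15mm [ 0.24 -3.86]
t 12.25 pos [0.5267 0.1869 0.2742] F [-0.42 -0.4  -5.83]
box patch shift px 0.25 0.0 score 0.994  expected per 15mm [ 0.24 -3.86]
t 12.3 pos [0.5267 0.1869 0.2742] F [-0.32  0.41 -6.41]
```

Call:
{"op": "arm_command", "data": {
  "moves": [
    {"x":0,"y":0,"z":-0.02,"ax":0,"ay":0,"az":0,"grip":-1},
    {"x":0,"y":0,"z":-0.04,"ax":0,"ay":0,"az":0,"grip":-1},
    {"x":0,"y":0,"z":-0.04,"ax":0,"ay":0,"az":0,"grip":-1},
    {"x":0,"y":0,"z":-0.02,"ax":0,"ay":0,"az":0,"grip":-1},
    {"x":0,"y":0,"z":0,"ax":0,"ay":0,"az":0,"grip":-1}
  ]
}}

```text
t: 12.8
tool_pos: [0.5269, 0.1868, 0.2805]
ee_rot: [0.848, 0.529, 0.0, 0.0]
contact_force: [-0.2, 0.4, -6.9]
grip_width: 0.0171
```

```bash
python3 -c "
from trk import *
trk();trk();im=trk()
r=np.load('ref.npy');f=lambda a:cv2.resize(a[130:210,310:410],(400,320),interpolation=cv2.INTER_CUBIC)
cv2.imwrite('pics/g.png',np.hstack([f(r),f(im)]))"
```

```text
box patch shift px 0.5 0.5 score 0.991  expected per 15mm [ 0.24 -3.86]
t 12.85 pos [0.5268 0.1868 0.2803] F [-0.73 -0.78 -7.98]
box patch shift px 0.5 0.5 score 0.991  expected per 15mm [ 0.24 -3.86]
t 12.9 pos [0.5268 0.1868 0.2802] F [-0.27  0.05 -8.59]
box patch shift px 0.5 0.5 score 0.991  expected per 15mm [ 0.24 -3.86]
t 12.95 pos [0.5267 0.1868 0.2802] F [-0.4  -0.32 -6.39][ WARN:0@2.466] global loadsave.cpp:1063 imwrite_ Unsupported depth image for selected encoder is fallbacked to CV_8U.
```

Call:
{"op": "arm_command", "data": {
  "moves": [
    {"x":0,"y":0,"z":-0.02,"ax":0,"ay":0,"az":0,"grip":-1},
    {"x":0,"y":0,"z":-0.04,"ax":0,"ay":0,"az":0,"grip":-1},
    {"x":0,"y":0,"z":-0.04,"ax":0,"ay":0,"az":0,"grip":-1},
    {"x":0,"y":0,"z":-0.02,"ax":0,"ay":0,"az":0,"grip":-1},
    {"x":0,"y":0,"z":0,"ax":0,"ay":0,"az":0,"grip":-1}
  ]
}}

```text
t: 13.45
tool_pos: [0.5269, 0.1869, 0.2865]
ee_rot: [0.848, 0.529, 0.0, 0.0]
contact_force: [-0.2, 0.2, -7.5]
grip_width: 0.0165
```

```bash
cat >> trk.py <<'E'
def parts(im):
    """sub-pixel shift of box parts against the reference"""
    ref=np.load('ref.npy');K=4;up=lambda a:cv2.resize(a,None,fx=K,fy=K,interpolation=cv2.INTER_CUBIC);m=10
    for n,(x0,y0,x1,y1) in dict(front_label=(345,180,376,196),left_side=(322,166,342,190),right_corner=(372,166,390,186),footL=(330,166,344,178),footR=(366,160,378,172),bottomL=(328,186,346,202),bottomR=(370,182,390,198)).items():
        r=cv2.matchTemplate(up(im[y0-m:y1+m,x0-m:x1+m]),up(ref[y0:y1,x0:x1]),cv2.TM_CCOEFF_NORMED);_,v,_,l=cv2.minMaxLoc(r);print(n,l[0]/K-m,l[1]/K-m,round(v,3))
E
python3 -c "
from trk import *
trk();parts(trk())"
```

```text
box patch shift px -0.25 0.0 score 0.992  expected per 15mm [ 0.24 -3.86]
t 13.5 pos [0.5268 0.1869 0.2863] F [-0.42  0.21 -6.68]
box patch shift px -0.25 0.0 score 0.992  expected per 15mm [ 0.24 -3.86]
t 13.55 pos [0.5268 0.1868 0.2863] F [-0.   -0.39 -8.03]
front_label -0.25 0.0 0.983
left_side -0.25 -0.25 0.988
right_corner -0.25 0.25 0.995
footL 0.0 -0.25 0.986
footR 0.0 0.5 0.989
bottomL -0.5 -0.25 0.995
bottomR -0.5 0.5 0.992
```

Call:
{"op": "arm_command", "data": {
  "moves": [
    {"x":0,"y":0,"z":-0.02,"ax":0,"ay":0,"az":0,"grip":-1},
    {"x":0,"y":0,"z":-0.04,"ax":0,"ay":0,"az":0,"grip":-1},
    {"x":0,"y":0,"z":-0.04,"ax":0,"ay":0,"az":0,"grip":-1},
    {"x":0,"y":0,"z":-0.02,"ax":0,"ay":0,"az":0,"grip":-1},
    {"x":0,"y":0,"z":0,"ax":0,"ay":0,"az":0,"grip":-1}
  ]
}}

```text
t: 14.05
tool_pos: [0.5269, 0.1869, 0.2925]
ee_rot: [0.848, 0.53, 0.0, 0.0]
contact_force: [-0.8, 0.2, -7.7]
grip_width: 0.017
```

```bash
python3 -c "
from trk import *
trk();parts(trk())"
```

```text
box patch shift px -0.25 -1.25 score 0.976  expected per 15mm [ 0.24 -3.86]
t 14.1 pos [0.5268 0.1869 0.2924] F [ 1.04 -0.03 -8.06]
box patch shift px -0.25 -1.25 score 0.979  expected per 15mm [ 0.24 -3.86]
t 14.15 pos [0.5268 0.1869 0.2923] F [ 0.23 -0.12 -8.32]
front_label -0.25 -1.25 0.981
left_side -0.25 -1.75 0.989
right_corner 0.0 -1.25 0.997
footL 0.0 -2.0 0.988
footR 0.25 -1.0 0.988
bottomL -0.25 -0.5 0.972
bottomR -0.25 -1.0 0.995
```

The box is hanging: its parts have moved up about 1.4 px (roughly 5 mm), left and right within 0.75 px. I'll raise about 9.5 mm more and hold.

Call:
{"op": "arm_command", "data": {
  "moves": [
    {"x":0,"y":0,"z":-0.02,"ax":0,"ay":0,"az":0,"grip":-1},
    {"x":0,"y":0,"z":-0.035,"ax":0,"ay":0,"az":0,"grip":-1},
    {"x":0,"y":0,"z":-0.04,"ax":0,"ay":0,"az":0,"grip":-1},
    {"x":0,"y":0,"z":-0.04,"ax":0,"ay":0,"az":0,"grip":-1},
    {"x":0,"y":0,"z":-0.035,"ax":0,"ay":0,"az":0,"grip":-1},
    {"x":0,"y":0,"z":-0.02,"ax":0,"ay":0,"az":0,"grip":-1},
    {"x":0,"y":0,"z":0,"ax":0,"ay":0,"az":0,"grip":-1},
    {"x":0,"y":0,"z":0,"ax":0,"ay":0,"az":0,"grip":-1},
    {"x":0,"y":0,"z":0,"ax":0,"ay":0,"az":0,"grip":-1}
  ]
}}

```text
t: 15.05
tool_pos: [0.5267, 0.1869, 0.3016]
ee_rot: [0.848, 0.529, -0.0, -0.0]
contact_force: [-0.1, -0.0, -7.9]
grip_width: 0.0171
```

```bash
python3 -c "
from trk import *
trk();parts(trk());im=trk()
t=cams.grab_frame('top')
f=lambda a,x,y:cv2.resize(a[y:y+100,x:x+100],(400,400),interpolation=cv2.INTER_CUBIC)
cv2.imwrite('pics/k.png',np.hstack([f(im.astype(np.uint8),310,105),f(t,170,190)]))"
```

```text
box patch shift px -0.25 -3.25 score 0.931  expected per 15mm [ 0.24 -3.86]
t 15.1 pos [0.5267 0.1869 0.3016] F [ 0.31 -0.65 -7.29]
box patch shift px -0.25 -3.25 score 0.931  expected per 15mm [ 0.24 -3.86]
t 15.15 pos [0.5267 0.1869 0.3017] F [ 0.99 -0.99 -7.08]
front_label 0.0 -3.5 0.978
left_side -0.25 -3.75 0.986
right_corner 0.0 -3.5 0.994
footL 0.0 -4.25 0.988
footR 0.25 -3.25 0.988
bottomL 0.25 -0.75 0.88
bottomR 0.0 -3.25 0.993
box patch shift px -0.25 -3.25 score 0.93  expected per 15mm [ 0.24 -3.86]
t 15.2 pos [0.5267 0.1868 0.3017] F [ 0.37 -1.08 -8.19]
```

View pics/k.png

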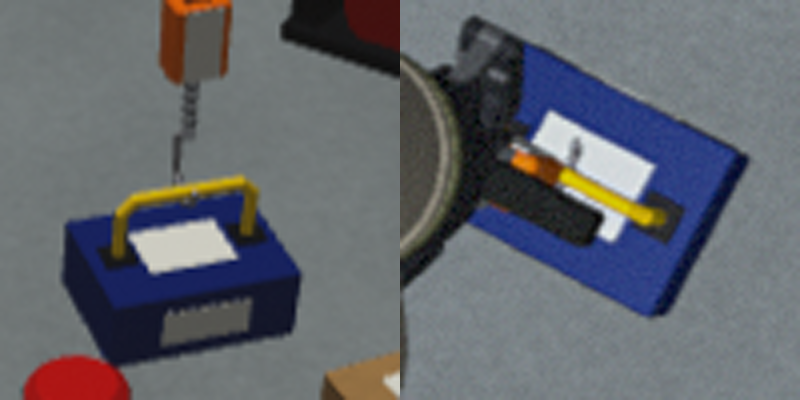

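The 11th picture shows the box hanging level, about 14 mm clear by pixel shift, with the rod drawn out roughly 45 mm. Now I hold it still.

Call:
{"op": "arm_command", "data": {
  "moves": [
    {"x":0,"y":0,"z":0,"ax":0,"ay":0,"az":0,"grip":-1},
    {"x":0,"y":0,"z":0,"ax":0,"ay":0,"az":0,"grip":-1},
    {"x":0,"y":0,"z":0,"ax":0,"ay":0,"az":0,"grip":-1},
    {"x":0,"y":0,"z":0,"ax":0,"ay":0,"az":0,"grip":-1},
    {"x":0,"y":0,"z":0,"ax":0,"ay":0,"az":0,"grip":-1},
    {"x":0,"y":0,"z":0,"ax":0,"ay":0,"az":0,"grip":-1},
    {"x":0,"y":0,"z":0,"ax":0,"ay":0,"az":0,"grip":-1},
    {"x":0,"y":0,"z":0,"ax":0,"ay":0,"az":0,"grip":-1},
    {"x":0,"y":0,"z":0,"ax":0,"ay":0,"az":0,"grip":-1},
    {"x":0,"y":0,"z":0,"ax":0,"ay":0,"az":0,"grip":-1}
  ]
}}

```text
t: 16.25
tool_pos: [0.5267, 0.1869, 0.3018]
ee_rot: [0.848, 0.53, -0.0, -0.0]
contact_force: [-0.3, 0.4, -8.2]
grip_width: 0.0171
```

Call:
{"op": "arm_command", "data": {
  "moves": [
    {"x":0,"y":0,"z":0,"ax":0,"ay":0,"az":0,"grip":-1},
    {"x":0,"y":0,"z":0,"ax":0,"ay":0,"az":0,"grip":-1},
    {"x":0,"y":0,"z":0,"ax":0,"ay":0,"az":0,"grip":-1},
    {"x":0,"y":0,"z":0,"ax":0,"ay":0,"az":0,"grip":-1},
    {"x":0,"y":0,"z":0,"ax":0,"ay":0,"az":0,"grip":-1},
    {"x":0,"y":0,"z":0,"ax":0,"ay":0,"az":0,"grip":-1},
    {"x":0,"y":0,"z":0,"ax":0,"ay":0,"az":0,"grip":-1},
    {"x":0,"y":0,"z":0,"ax":0,"ay":0,"az":0,"grip":-1},
    {"x":0,"y":0,"z":0,"ax":0,"ay":0,"az":0,"grip":-1},
    {"x":0,"y":0,"z":0,"ax":0,"ay":0,"az":0,"grip":-1}
  ]
}}

```text
t: 17.25
tool_pos: [0.5268, 0.1869, 0.3018]
ee_rot: [0.848, 0.53, -0.0, -0.0]
contact_force: [0.1, -0.1, -7.5]
grip_width: 0.0173
```

Call:
{"op": "arm_command", "data": {
  "moves": [
    {"x":0,"y":0,"z":0,"ax":0,"ay":0,"az":0,"grip":-1},
    {"x":0,"y":0,"z":0,"ax":0,"ay":0,"az":0,"grip":-1},
    {"x":0,"y":0,"z":0,"ax":0,"ay":0,"az":0,"grip":-1},
    {"x":0,"y":0,"z":0,"ax":0,"ay":0,"az":0,"grip":-1},
    {"x":0,"y":0,"z":0,"ax":0,"ay":0,"az":0,"grip":-1},
    {"x":0,"y":0,"z":0,"ax":0,"ay":0,"az":0,"grip":-1},
    {"x":0,"y":0,"z":0,"ax":0,"ay":0,"az":0,"grip":-1},
    {"x":0,"y":0,"z":0,"ax":0,"ay":0,"az":0,"grip":-1}
  ]
}}

```text
t: 18.05
tool_pos: [0.5268, 0.1869, 0.3018]
ee_rot: [0.848, 0.529, -0.0, 0.0]
contact_force: [-0.4, 1.1, -7.1]
grip_width: 0.0164
```

```bash
python3 -c "
from trk import *
trk();parts(trk())"
```

```text
box patch shift px -0.25 -3.5 score 0.929  expected per 15mm [ 0.24 -3.86]
t 18.1 pos [0.5268 0.1869 0.3018] F [ 0.38 -0.06 -8.01]
box patch shift px -0.25 -3.5 score 0.929  expected per 15mm [ 0.24 -3.86]
t 18.15 pos [0.5268 0.1869 0.3018] F [ 0.82 -0.16 -8.76]
front_label 0.0 -3.5 0.977
left_side -0.25 -4.0 0.988
right_corner 0.25 -3.5 0.995
footL 0.0 -4.25 0.982
footR 0.25 -3.5 0.988
bottomL 0.25 -0.75 0.879
bottomR 0.0 -3.25 0.994
```

Call:
{"op": "arm_command", "data": {
  "moves": [
    {"x":0,"y":0,"z":0.015,"ax":0,"ay":0,"az":0,"grip":-1},
    {"x":0,"y":0,"z":0.03,"ax":0,"ay":0,"az":0,"grip":-1},
    {"x":0,"y":0,"z":0.03,"ax":0,"ay":0,"az":0,"grip":-1},
    {"x":0,"y":0,"z":0.03,"ax":0,"ay":0,"az":0,"grip":-1},
    {"x":0,"y":0,"z":0.03,"ax":0,"ay":0,"az":0,"grip":-1},
    {"x":0,"y":0,"z":0.03,"ax":0,"ay":0,"az":0,"grip":-1},
    {"x":0,"y":0,"z":0.025,"ax":0,"ay":0,"az":0,"grip":-1},
    {"x":0,"y":0,"z":0.02,"ax":0,"ay":0,"az":0,"grip":-1},
    {"x":0,"y":0,"z":0.02,"ax":0,"ay":0,"az":0,"grip":-1},
    {"x":0,"y":0,"z":0.02,"ax":0,"ay":0,"az":0,"grip":-1}
  ]
}}

```text
t: 19.15
tool_pos: [0.5268, 0.1869, 0.2892]
ee_rot: [0.848, 0.53, -0.0, 0.0]
contact_force: [-1.0, 0.3, -7.6]
grip_width: 0.0173
```

Call:
{"op": "arm_command", "data": {
  "moves": [
    {"x":0,"y":0,"z":0.02,"ax":0,"ay":0,"az":0,"grip":-1},
    {"x":0,"y":0,"z":0.02,"ax":0,"ay":0,"az":0,"grip":-1},
    {"x":0,"y":0,"z":0.02,"ax":0,"ay":0,"az":0,"grip":-1},
    {"x":0,"y":0,"z":0.02,"ax":0,"ay":0,"az":0,"grip":-1},
    {"x":0,"y":0,"z":0.03,"ax":0,"ay":0,"az":0,"grip":-1},
    {"x":0,"y":0,"z":0.04,"ax":0,"ay":0,"az":0,"grip":-1},
    {"x":0,"y":0,"z":0.04,"ax":0,"ay":0,"az":0,"grip":-1},
    {"x":0,"y":0,"z":0.04,"ax":0,"ay":0,"az":0,"grip":-1},
    {"x":0,"y":0,"z":0.04,"ax":0,"ay":0,"az":0,"grip":-1},
    {"x":0,"y":0,"z":0.04,"ax":0,"ay":0,"az":0,"grip":-1}
  ]
}}

```text
t: 20.15
tool_pos: [0.5267, 0.1869, 0.2737]
ee_rot: [0.848, 0.53, -0.0, -0.0]
contact_force: [-0.4, 0.6, -6.4]
grip_width: 0.0167
```

```bash
python3 -c "
from trk import *
trk();parts(trk())"
```

```text
box patch shift px 0.25 0.75 score 0.99  expected per 15mm [ 0.24 -3.86]
t 20.2 pos [0.5267 0.1869 0.2733] F [ 0.04 -1.14 -6.11]
box patch shift px 0.25 0.75 score 0.989  expected per 15mm [ 0.24 -3.86]
t 20.25 pos [0.5267 0.1869 0.2735] F [-0.11  0.16 -6.01]
front_label 0.25 0.75 0.976
left_side 0.25 0.75 0.996
right_corner 0.5 0.5 0.993
footL 0.25 0.75 0.986
footR 0.25 0.5 0.988
bottomL 0.25 0.25 0.993
bottomR 0.5 0.75 0.992
```

Call:
{"op": "arm_command", "data": {
  "moves": [
    {"x":0,"y":0,"z":0.08,"ax":0,"ay":0,"az":0,"grip":-1},
    {"x":0,"y":0,"z":0.12,"ax":0,"ay":0,"az":0,"grip":-1},
    {"x":0,"y":0,"z":0.15,"ax":0,"ay":0,"az":0,"grip":-1},
    {"x":0,"y":0,"z":0.15,"ax":0,"ay":0,"az":0,"grip":-1},
    {"x":0,"y":0,"z":0.15,"ax":0,"ay":0,"az":0,"grip":-1},
    {"x":0,"y":0,"z":0.15,"ax":0,"ay":0,"az":0,"grip":-1},
    {"x":0,"y":0,"z":0.15,"ax":0,"ay":0,"az":0,"grip":-1},
    {"x":0,"y":0,"z":0.15,"ax":0,"ay":0,"az":0,"grip":-1},
    {"x":0,"y":0,"z":0.07,"ax":0,"ay":0,"az":0,"grip":-1},
    {"x":0,"y":0,"z":0,"ax":0,"ay":0,"az":0,"grip":-1}
  ]
}}

```text
t: 21.25
tool_pos: [0.5265, 0.1868, 0.2146]
ee_rot: [0.848, 0.53, -0.001, -0.0]
contact_force: [-0.2, -0.3, -2.7]
grip_width: 0.0168
```

```bash
python3 -c "
from trk import *
trk();parts(trk());go([.482,.2083,.2124],-26.1)"
```

```text
box patch shift px 0.5 0.75 score 0.991  expected per 15mm [ 0.24 -3.86]
t 21.3 pos [0.5267 0.1868 0.2151] F [-0.65 -0.01 -1.06]
box patch shift px 0.5 0.75 score 0.991  expected per 15mm [ 0.24 -3.86]
t 21.35 pos [0.5269 0.1869 0.2155] F [-0.02  0.08 -2.41]
front_label 0.25 0.75 0.981
left_side 0.25 0.75 0.995
right_corner 0.5 0.75 0.995
footL 0.25 0.75 0.986
footR 0.25 0.5 0.988
bottomL 0.25 0.25 0.994
bottomR 0.5 0.75 0.996
t 21.35 pos [0.5269 0.1869 0.2155] ydeg -26.06 shift units [-0.01 -0.99  0.06] turn units [ 0.   -0.    0.01] F [-0.02  0.08 -2.41] q [-0.73  0.26  0.41  1.6  -0.1   1.31 -0.76] w 0.01704863397420266
```

Call:
{"op": "arm_command", "data": {
  "moves": [
    {"x":0,"y":0,"z":0.04,"ax":0,"ay":0,"az":0,"grip":-1},
    {"x":0,"y":-0.1,"z":0,"ax":0,"ay":0,"az":0,"grip":-1},
    {"x":0,"y":-0.2,"z":0,"ax":0,"ay":0,"az":0,"grip":-1},
    {"x":0,"y":-0.2,"z":0,"ax":0,"ay":0,"az":0,"grip":-1},
    {"x":0,"y":-0.2,"z":0,"ax":0,"ay":0,"az":0,"grip":-1},
    {"x":0,"y":-0.2,"z":0,"ax":0,"ay":0,"az":0,"grip":-1},
    {"x":0,"y":-0.1,"z":0,"ax":0,"ay":0,"az":0,"grip":-1},
    {"x":0,"y":0,"z":0,"ax":0,"ay":0,"az":0,"grip":-1},
    {"x":0,"y":0,"z":0,"ax":0,"ay":0,"az":0,"grip":-1}
  ]
}}

```text
t: 22.25
tool_pos: [0.482, 0.2088, 0.2134]
ee_rot: [0.848, 0.53, 0.0, 0.0]
contact_force: [1.1, 0.1, -2.3]
grip_width: 0.0169
```

```bash
python3 -c "
from trk import *
trk();go([.482,.2083,.36],-26.1)"
```

```text
box patch shift px 0.5 0.75 score 0.991  expected per 15mm [ 0.24 -3.86]
t 22.3 pos [0.4821 0.2086 0.2134] F [-1.01  0.89 -2.6 ]
t 22.3 pos [0.4821 0.2086 0.2134] ydeg -26.08 shift units [-0.01  0.   -2.93] turn units [ 0. -0.  0.] F [-1.01  0.89 -2.6 ] q [-0.8   0.18  0.38  1.69 -0.07  1.29 -0.86] w 0.016945905453554524
```

Call:
{"op": "arm_command", "data": {
  "moves": [
    {"x":0,"y":0,"z":-0.2,"ax":0,"ay":0,"az":0,"grip":-1},
    {"x":0,"y":0,"z":-0.5,"ax":0,"ay":0,"az":0,"grip":-1},
    {"x":0,"y":0,"z":-0.7,"ax":0,"ay":0,"az":0,"grip":-1},
    {"x":0,"y":0,"z":-0.7,"ax":0,"ay":0,"az":0,"grip":-1},
    {"x":0,"y":0,"z":-0.6,"ax":0,"ay":0,"az":0,"grip":-1},
    {"x":-0.2,"y":0.09,"z":-0.23,"ax":0,"ay":0,"az":0,"grip":-1},
    {"x":-0.5,"y":0.23,"z":0,"ax":0,"ay":0,"az":0,"grip":-1},
    {"x":-0.7,"y":0.32,"z":0,"ax":0,"ay":0,"az":0,"grip":-1},
    {"x":-0.7,"y":0.32,"z":0,"ax":0,"ay":0,"az":0,"grip":-1},
    {"x":-0.7,"y":0.32,"z":0,"ax":0,"ay":0,"az":0,"grip":-1}
  ]
}}

```text
t: 23.3
tool_pos: [0.4773, 0.0523, 0.3592]
ee_rot: [0.849, 0.529, -0.001, -0.0]
contact_force: [1.1, -0.5, -1.8]
grip_width: 0.0172
```

Call:
{"op": "arm_command", "data": {
  "moves": [
    {"x":-0.7,"y":0.32,"z":0,"ax":0,"ay":0,"az":0,"grip":-1},
    {"x":-0.7,"y":0.32,"z":0,"ax":0,"ay":0,"az":0,"grip":-1},
    {"x":-0.7,"y":0.32,"z":0,"ax":0,"ay":0,"az":0,"grip":-1},
    {"x":-0.7,"y":0.32,"z":0,"ax":0,"ay":0,"az":0,"grip":-1},
    {"x":-0.7,"y":0.32,"z":0,"ax":0,"ay":0,"az":0,"grip":-1},
    {"x":-0.7,"y":0.32,"z":0,"ax":0,"ay":0,"az":0,"grip":-1},
    {"x":-0.7,"y":0.31,"z":0,"ax":0,"ay":0,"az":0,"grip":-1},
    {"x":-0.5,"y":0.23,"z":0,"ax":0,"ay":0,"az":0.05,"grip":-1},
    {"x":-0.2,"y":0.09,"z":0,"ax":0,"ay":0,"az":0.05,"grip":-1},
    {"x":0,"y":0,"z":0,"ax":0,"ay":0,"az":0,"grip":-1}
  ]
}}

```text
t: 24.3
tool_pos: [0.468, -0.2548, 0.3592]
ee_rot: [0.852, 0.524, -0.001, -0.0]
contact_force: [0.4, 1.2, -3.4]
grip_width: 0.0168
```

Call:
{"op": "arm_command", "data": {
  "moves": [
    {"x":0,"y":0,"z":0,"ax":0,"ay":0,"az":0,"grip":-1},
    {"x":0,"y":0,"z":0,"ax":0,"ay":0,"az":0,"grip":-1},
    {"x":0,"y":0,"z":0,"ax":0,"ay":0,"az":0,"grip":-1}
  ]
}}

```text
t: 24.6
tool_pos: [0.4699, -0.2512, 0.3598]
ee_rot: [0.85, 0.527, 0.0, -0.0]
contact_force: [-1.3, 0.4, -2.7]
grip_width: 0.0168
```

```bash
python3 -c "
from h import *
go([.4677,-.2536,.1702],-26.52)"
```

```text
t 24.6 pos [ 0.4699 -0.2512  0.3598] ydeg -26.37 shift units [-0.06 -0.02  3.79] turn units [-0.   -0.01  0.03] F [-1.33  0.36 -2.66] q [-0.25  0.19  0.82  1.41 -0.14  1.61  0.1 ] w 0.016785914270620417
```

Near the seat; I correct the offset, then descend to 40 mm above it and check.

Call:
{"op": "arm_command", "data": {
  "moves": [
    {"x":-0.06,"y":-0.02,"z":0.2,"ax":0,"ay":0,"az":0.03,"grip":-1},
    {"x":0,"y":0,"z":0.5,"ax":0,"ay":0,"az":0,"grip":-1},
    {"x":0,"y":0,"z":0.6,"ax":0,"ay":0,"az":0,"grip":-1},
    {"x":0,"y":0,"z":0.6,"ax":0,"ay":0,"az":0,"grip":-1},
    {"x":0,"y":0,"z":0.6,"ax":0,"ay":0,"az":0,"grip":-1},
    {"x":0,"y":0,"z":0.4,"ax":0,"ay":0,"az":0,"grip":-1},
    {"x":0,"y":0,"z":0.1,"ax":0,"ay":0,"az":0,"grip":-1},
    {"x":0,"y":0,"z":0,"ax":0,"ay":0,"az":0,"grip":-1},
    {"x":0,"y":0,"z":0,"ax":0,"ay":0,"az":0,"grip":-1}
  ]
}}

```text
t: 25.5
tool_pos: [0.4676, -0.2551, 0.2108]
ee_rot: [0.851, 0.525, 0.0, 0.001]
contact_force: [-0.5, -0.6, -2.0]
grip_width: 0.0169
```

```bash
python3 -c "
from h import *
go([.4677,-.2536,.1702],-26.52)"
```

```text
t 25.5 pos [ 0.4676 -0.2551  0.2108] ydeg -26.64 shift units [ 0.03 -0.01  0.81] turn units [ 0.02 -0.   -0.03] F [-0.5  -0.59 -2.03] q [-0.24  0.24  0.81  1.69 -0.18  1.29  0.14] w 0.016864009542669332
```

Call:
{"op": "arm_command", "data": {
  "moves": [
    {"x":0.02,"y":0,"z":0.15,"ax":0,"ay":0,"az":0,"grip":-1},
    {"x":0,"y":0,"z":0.15,"ax":0,"ay":0,"az":0,"grip":-1},
    {"x":0,"y":0,"z":0.15,"ax":0,"ay":0,"az":0,"grip":-1},
    {"x":0,"y":0,"z":0.15,"ax":0,"ay":0,"az":0,"grip":-1},
    {"x":0,"y":0,"z":0.1,"ax":0,"ay":0,"az":0,"grip":-1},
    {"x":0,"y":0,"z":0.05,"ax":0,"ay":0,"az":0,"grip":-1},
    {"x":0,"y":0,"z":0,"ax":0,"ay":0,"az":0,"grip":-1},
    {"x":0,"y":0,"z":0,"ax":0,"ay":0,"az":0,"grip":-1}
  ]
}}

```text
t: 26.3
tool_pos: [0.4677, -0.2541, 0.1725]
ee_rot: [0.851, 0.525, 0.0, 0.0]
contact_force: [-0.3, -0.7, -3.2]
grip_width: 0.0169
```

```bash
python3 -c "
from h import *
go([.4677,-.2536,.1702],-26.52)"
```

```text
t 26.3 pos [ 0.4677 -0.2541  0.1725] ydeg -26.65 shift units [ 0.01 -0.    0.05] turn units [ 0.    0.   -0.03] F [-0.28 -0.68 -3.2 ] q [-0.23  0.27  0.8   1.74 -0.21  1.21  0.16] w 0.016918960697170315
```

Still hanging free, 2.3 mm above the grasp height. I'll lower it the rest of the way.

Call:
{"op": "arm_command", "data": {
  "moves": [
    {"x":0,"y":0,"z":0.03,"ax":0,"ay":0,"az":0,"grip":-1},
    {"x":0,"y":0,"z":0.02,"ax":0,"ay":0,"az":0,"grip":-1},
    {"x":0,"y":0,"z":0,"ax":0,"ay":0,"az":0,"grip":-1},
    {"x":0,"y":0,"z":0,"ax":0,"ay":0,"az":0,"grip":-1}
  ]
}}

```text
t: 26.7
tool_pos: [0.4677, -0.254, 0.1702]
ee_rot: [0.851, 0.525, 0.0, 0.0]
contact_force: [-1.7, 0.9, 3.3]
grip_width: 0.017
```

```bash
python3 -c "
from h import *
go([.4677,-.2536,.1702],-26.52)"
```

```text
t 26.7 pos [ 0.4677 -0.254   0.1702] ydeg -26.65 shift units [ 0.01 -0.    0.  ] turn units [ 0.01 -0.   -0.03] F [-1.67  0.9   3.34] q [-0.22  0.28  0.79  1.74 -0.21  1.21  0.16] w 0.01702860131346017
```

Seated: the force went from -3 to +3 N at the original grasp height. Open and retreat straight up.

Call:
{"op": "arm_command", "data": {
  "moves": [
    {"x":0,"y":0,"z":0,"ax":0,"ay":0,"az":0,"grip":0},
    {"x":0,"y":0,"z":0,"ax":0,"ay":0,"az":0,"grip":0.5},
    {"x":0,"y":0,"z":0,"ax":0,"ay":0,"az":0,"grip":1},
    {"x":0,"y":0,"z":0,"ax":0,"ay":0,"az":0,"grip":1},
    {"x":0,"y":0,"z":0,"ax":0,"ay":0,"az":0,"grip":1},
    {"x":0,"y":0,"z":0,"ax":0,"ay":0,"az":0,"grip":1},
    {"x":0,"y":0,"z":0,"ax":0,"ay":0,"az":0,"grip":1},
    {"x":0,"y":0,"z":-0.2,"ax":0,"ay":0,"az":0,"grip":1},
    {"x":0,"y":0,"z":-0.4,"ax":0,"ay":0,"az":0,"grip":1}
  ]
}}

```text
t: 27.6
tool_pos: [0.4668, -0.2535, 0.1994]
ee_rot: [0.851, 0.525, -0.001, -0.001]
contact_force: [0.6, -0.3, -0.1]
grip_width: 0.0857
```

Call:
{"op": "arm_command", "data": {
  "moves": [
    {"x":0,"y":0,"z":-0.6,"ax":0,"ay":0,"az":0,"grip":1},
    {"x":0,"y":0,"z":-0.6,"ax":0,"ay":0,"az":0,"grip":1},
    {"x":0,"y":0,"z":-0.6,"ax":0,"ay":0,"az":0,"grip":1},
    {"x":0.4,"y":0,"z":-0.5,"ax":0,"ay":0,"az":0,"grip":1},
    {"x":0.7,"y":0,"z":-0.1,"ax":0,"ay":0,"az":0,"grip":1},
    {"x":0.7,"y":0,"z":0,"ax":0,"ay":0,"az":0,"grip":1},
    {"x":0.4,"y":0,"z":0,"ax":0,"ay":0,"az":0,"grip":1},
    {"x":0,"y":0,"z":0,"ax":0,"ay":0,"az":0,"grip":1},
    {"x":0,"y":0,"z":0,"ax":0,"ay":0,"az":0,"grip":1},
    {"x":0,"y":0,"z":0,"ax":0,"ay":0,"az":0,"grip":1}
  ]
}}

```text
t: 28.6
tool_pos: [0.5163, -0.1571, 0.3203]
ee_rot: [0.852, 0.524, 0.0, 0.0]
contact_force: [0.8, -0.9, -0.5]
grip_width: 0.0855
```

```bash
python3 -c "
from trk import *
im=trk();t=cams.grab_frame('top');go([.4677,-.2536,.36],-26.5)
f=lambda a,x,y,w:cv2.resize(a[y:y+w,x:x+w],(400,400),interpolation=cv2.INTER_CUBIC)
cv2.imwrite('pics/z.png',np.hstack([f(im.astype(np.uint8),180,120,220),f(t,170,150,280)[:400]]))"
```

```text
box patch shift px 0.5 0.75 score 0.991  expected per 15mm [ 0.24 -3.86]
t 28.65 pos [ 0.5163 -0.1571  0.3202] F [-0.31  0.13  0.14]
t 28.7 pos [ 0.5163 -0.157   0.3202] ydeg -26.79 shift units [-2.16  0.   -0.8 ] turn units [ 0.01  0.   -0.06] F [ 0.18 -1.04 -0.37] q [-0.4   0.2   0.76  1.47 -0.14  1.53 -0.11] w 0.08553210536413637
```

View pics/z.png

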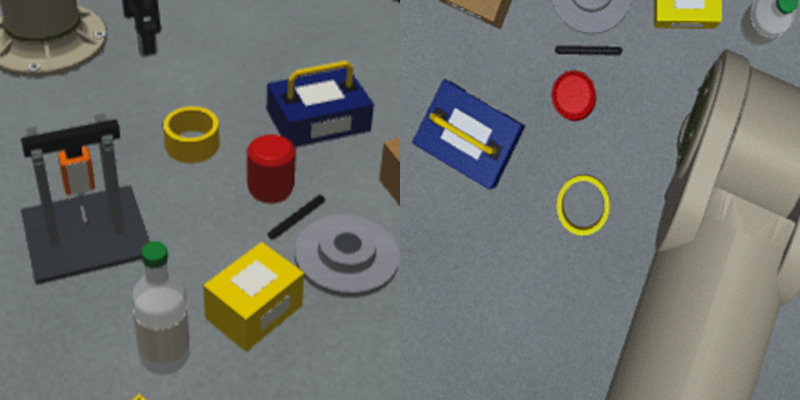

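The 12th picture shows the scale hanging in its cradle, with the bar at (72,137) in both saddles. The box stands upright in place, the bystanders look untouched and the gripper is clear. I'll compare the scene with the start image, then hand in.

```bash
python3 -c "
from h import *
a=cv2.imread('pics/scene0.png').astype(int);b=cams.grab_frame('scene').astype(int)
d=np.abs(a-b).max(2)
for n,(x0,y0,x1,y1) in dict(cradle_scale=(190,183,262,270),bottle=(250,253,286,322),ybox=(292,255,348,310),disc=(340,238,402,282),carton=(388,188,446,236),filt=(314,194,344,230),tape=(268,178,302,210),box=(325,150,386,198),marker=(325,226,360,252)).items(): print(n,d[y0:y1,x0:x1].mean().round(2),(d[y0:y1,x0:x1]>40).sum())
print(job.job_done())"
```

```text
cradle_scale 3.04 5
bottle 3.06 0
ybox 3.4 0
disc 3.18 0
carton 2.91 0
filt 2.85 0
tape 2.95 0
box 11.09 214
marker 2.8 0
the job is handed in; nothing more can be done
None
```

The job is done and handed in, at about 28.8 s of the 72 s allowed; no verdict is reported.

**Lift and weigh:** I took the scale from its cradle and passed the hook under the yellow handle from the robot's side, then lifted in small steps. The box hung about 14–15 mm clear and was held still for roughly 3 s. Its load was about 5.3 N, or about 0.54 kg, from a rather noisy wrist force.

**Set down and return:** I lowered the box slowly onto the bench and unhooked it without disturbing it. The scale went back into both saddles at the height where I gripped it, and I opened the gripper and moved it clear.

**Last checks:**
- **Cradle and scale:** they match the start picture apart from a few pixels.
- **Bystanders:** no change found in any of the seven.
- **Box position:** it stands upright but ended about 2 mm from where it started, because the hook drew it a little toward the cradle-far side as it took the load.
- **Level:** while hanging, the box tilted about 1–1.5°.
- **Cameras:** the scene and top views disagreed by a few mm on absolute positions. I aligned hook to handle by their relative positions instead.

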